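Draw down the drying cabinet's sash with the hooked pole

ROBOT

A 6-joint arm with a two-finger parallel gripper is mounted at the origin on a cart in front of the work surface, level with it; the furniture and walls round the work are solid. World frame = base frame: x ahead of the robot, y to its left, z up, the work surface at z = 0. Lengths are in mm, angles in rad, forces in N, time in s.
With the tool pointing down it reaches from about 400 to 925 mm from the base axis. Payload 12.5 kg.
Tool frame: the origin (TCP) lies at the very end of the fingers, on their centre line; the grasp point (between the pads) lies 19 mm behind it; z points along the fingers, y is the direction in which the jaws open and shut (so a half turn about z gives the same grasp; the last joint's range is limited). The gripper opens to 95 mm and grips with 3 to 60 N. Pads are 20 mm wide; open, the fingers measure 119 mm over their backs; the gripper's body (75 mm by 180 mm) begins 59 mm behind the grasp point.
Start: joints at [1.236, 0.491, 1.559, -0, 1.092, -0.106], TCP at [141.737, 608.734, 214.661] pointing down, gripper open.
Joint ranges: [-3.1, 3.1], [-0.84, 2.19], [0.05, 2.79], [-1.13, 4.28], [0.06, 2.93], [-2.69, 2.69]. Speed limits (rad/s): [2.22, 2.22, 2.79, 3.14, 3.14, 3.14].

INTERFACE

Orientations are given as [roll, pitch, yaw] about the fixed x, y, z axes, in that order (R = Rz(yaw) Ry(pitch) Rx(roll)).
In Python, from cell import env gives the robot as it stands.
- The arm moves only by the shell command python3 -m pendant 'ROWS'. ROWS is JSON, a list that holds one entry, the list of rows, each a list of 5 numbers: the opening, from 0 (shut) to 1 (fully open), then the shift along the tool's x, y, z in m, then the turn about the tool's z in rad. A call has exactly 8 rows; each row is the pose to reach, as a shift and turn from the pose commanded when the call began, along the tool's axes at that moment; what a row does not reach only later rows make up. A row lasts 1/10 s, in which the tool goes at most 50 mm and 8.59 degrees, less where a joint would pass 70% of its speed; a pose out of reach is approached as far as the arm can. A call with a gripper value outside its range is refused whole. The fingers move at their own pace and stop on an object; the grip force is fixed at half the most. Time passes only in rows, so rows that repeat a pose let the fingers close, or fill a call up. It gives the time, the measured TCP pose, the force and the opening at its end, in the units of the state.
- env.state(): the state, without advancing time (a new reading comes with each control period).
- env.read_camera(name): name is "scene" or "top" or "wrist"; returns a dict with "image" (480x640x3 uint8, blue, green, red), "range_z" (480x640 float32, mm along the optical axis (not along the pixel's ray), 0 where there is no reading), "fx", "fy", "cx", "cy" (pixels), "rvec" (rotation vector, rad) and "tvec" (3), from world to camera coordinates, as OpenCV has them; the wrist camera has in their place "tool_from_camera" (4x4, takes a point from camera to tool coordinates, whose origin is the TCP and whose axes are the flange's). Camera axes: x right, y down, z forward; pixel columns grow to the right and rows downward; lengths in mm; the calibration is good to about 2 mm. A picture is of the moment at which its call begins: read the wrist's pose just before it.
- env.job_done(): hands the job in, once; it reports no verdict.
The state is a dict: "t": time; "joints": joint angles; "qvel": joint speeds; "tau": joint torques, N m; "eef_pos": TCP position; "tcp_rot": TCP orientation; "ft_force": force on the tool from outside, world axes, zero at the start; "moment": the same for the moment, N m; "opening": opening from 0.0 (shut) to 1.0 (fully open).
Only numpy, scipy, OpenCV 4.12 (cv2) and the standard library are available. Lean on these libraries where they do the work, as an engineer would, in place of code of your own. Each camera call takes 0.05 s, during which the arm holds its last target. There are 200 camera calls.

TASK

Freshly inked shells are drying in the cabinet on the bench: shut out the dust. Take the hooked pole from its wooden rest, hook it into the ring at the top of the sloping glass sash and draw the sash down until it clicks home in its catch and stays down by itself, pulling gently and not hauling on it once it has come up against its rubber stops. Then unhook the pole and lay it back in its rest, hook forward as it was. Touch the sash with nothing but the pole, and knock over none of the bottles and jars.

Things in the scene. Friction and masses are not known exactly. Their poses are not given: they have to be found in the camera images.
- sash (a joint): how far the glass sash has been drawn down its slope, m: 0 fully up (as found), growing downward. A spring balance pulls it up with 3 to 4.5 N, so it runs back up if let go short of its catch. Home lies anywhere from 0.075 to 0.106 (see body cabinet); no reading tells where: it must be felt. Once caught it stays and needs no pull.
- cabinet: white bench cabinet, 300 wide, 250 deep, 330 mm high, fixed, front to the robot's right; origin at the middle of its lower front edge, x to its back. Above the front (115 mm) a 45 deg slope carries the sash. On its sill, an adjustable stop: a roller catch (pull rises to 8 to 11 N, then drops as it clicks in), then rubber buffers (16 N more per mm). Pull until 14 to 19 N; over 25 is hauling.
- sash_eye (a point): centre of the steel ring (hole 23, outside 35, wire 6 mm) on the middle of the sash's top rail, 30 mm out from the sash's face, on a stem. x: up the slope, the axis of the hole (pull along -x); z: square out of the slope, up and forward of the cabinet; y level. Moves with the sash, an aluminium frame 262 wide and 130 mm long with a clear pane.
- pole_grip (a point): centre of the pole's wooden handle, 130 (x) by 18 (y) by 22 mm (z). x: along the pole to the hook, z: up as it lies. From it a 7 mm steel shank runs on, steps 13 mm to +z and bends back round the axis in a J, outermost 188.5 mm from the handle's centre. 0.12 kg. It lies level at z = 0.060, on two slotted cheeks 12 mm thick, 92 mm apart centre to centre, free to grasp between them.
- prong_root (a point): where the J's bend ends and its straight prong begins: 172 mm ahead of the handle's centre, 13 mm to its -z side; axes as the pole. Gap between prong and shank 19 mm; the ring's wire comes to lie in the middle of the bend, on the pole's axis.
- prong_tip (a point): free round end of the prong (7 mm thick): 143.5 mm ahead of the handle's centre, 13 mm to its -z side; it points back towards the handle, alongside the shank. With the pole parallel to the slope, hook up and prong towards the glass, the prong drops into the ring from above. Axes as the pole.
- rest_seat (a point): where the middle of the handle lies in the dark wooden rest (130 x 62 mm, fixed to the bench), 60 mm above the bench; x along the slots, the way the hook points; z up. Slots 26 mm wide, 21 mm deep, open above, floors 49 mm above the bench; the base board between the cheeks is 12 mm high.
- dropper: small brown glass dropper bottle with a rubber bulb, 33 x 34 x 96 mm, loose, origin at the middle of its underside, z up
- jar: small squat glass jar, 58 x 59 x 68 mm, loose, origin at the middle of its underside, z up

How it is judged:
By the outcome, as a careful person would: the job done as asked, in the order asked, and still so for the second after the job is handed in, with the robot touching nothing.
It also fails if it takes over 58 s, if anything falls off the work surface, if the arm or the gripper's body presses on something with over 40 N, if the wrist force passes 120 N, or if a joint passes its speed limit or range.

## Working session

There is one attempt and no reset: what is moved stays moved. The work goes in short steps, Python scripts to look and compute and a shell command to move; the robot and the scene stay as the last step left them, time stands still between calls to the robot, and variables do not carry over. Pictures are saved under pics/ and viewed, about 8 in all and at most 12, crops included, and the job is handed in when it is done.

```bash
ls; mkdir -p pics; cat > h.py <<'E'
import numpy as np, cv2
from cell import env
from scipy.spatial.transform import Rotation as R
def pts(c,T=None):
    z=c["range_z"]; v,u=np.mgrid[:480,:640]
    P=np.stack([(u-c["cx"])/c["fx"]*z,(v-c["cy"])/c["fy"]*z,z],-1)
    if "rvec" in c:
        Rm=cv2.Rodrigues(np.array(c["rvec"],float))[0]; P=(P-np.ravel(c["tvec"]))@Rm
    else:
        M=np.array(c["tool_from_camera"]); P=P@M[:3,:3].T+M[:3,3]; s=T
        P=P@R.from_euler('xyz',s["tcp_rot"]).as_matrix().T+np.array(s["eef_pos"])
    P[z==0]=np.nan
    return P
E
python3 - <<'E'
from h import *
print(env.state())
for n in("scene","top"):
    c=env.read_camera(n); cv2.imwrite(f"pics/{n}0.png",c["image"]); np.savez(f"{n}0.npz",P=pts(c),im=c["image"],**{k:c[k] for k in("fx","fy","cx","cy","rvec","tvec")})
    Rm=cv2.Rodrigues(np.array(c["rvec"],float))[0]; print(n,-Rm.T@np.ravel(c["tvec"]),Rm[2],c["fx"])
E
```

```text
pics
{'t': 0.0, 'joints': array([ 1.23637736e+00,  4.91563114e-01,  1.55945256e+00,  3.44602498e-06,
        1.09165941e+00, -1.05636864e-01]), 'qvel': array([ 0.00017759,  0.00063626, -0.00129582, -0.00079766,  0.00089434,
        0.00095183]), 'tau': array([ 1.09577456e-05, -6.12644291e+01, -2.58168054e+01,  6.92742504e-02,
        4.83084284e-02, -6.82182963e-05]), 'eef_pos': array([141.66681158, 608.49197599, 214.05845809]), 'tcp_rot': array([-3.14051658e+00, -1.17171293e-04,  2.91280890e+00]), 'ft_force': array([0.18281886, 0.32853879, 0.0147207 ]), 'moment': array([-0.02703513,  0.02661384, -0.03117707]), 'opening': 1.0032356120869361}
scene [ 231.08193175 -477.72653011  833.93161737] [ 0.39193928  0.55918633 -0.7305438 ] 436.4743853715135
top [ 401.27524686  -16.25811923 1054.91591532] [ 0.16621742  0.03495104 -0.98546953] 434.68418109440233
```

View pics/scene0.png

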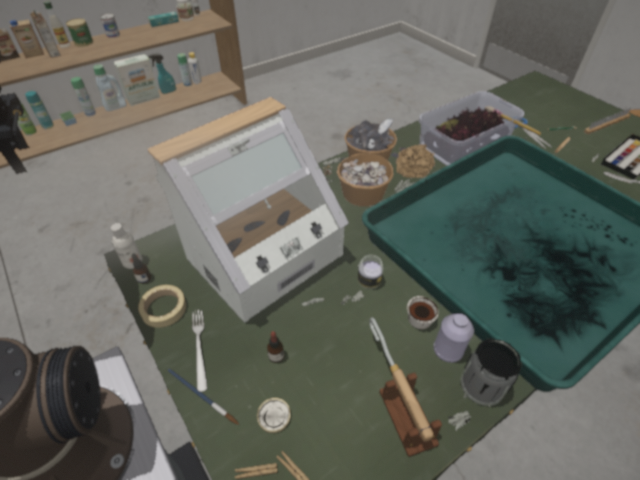

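View pics/top0.png

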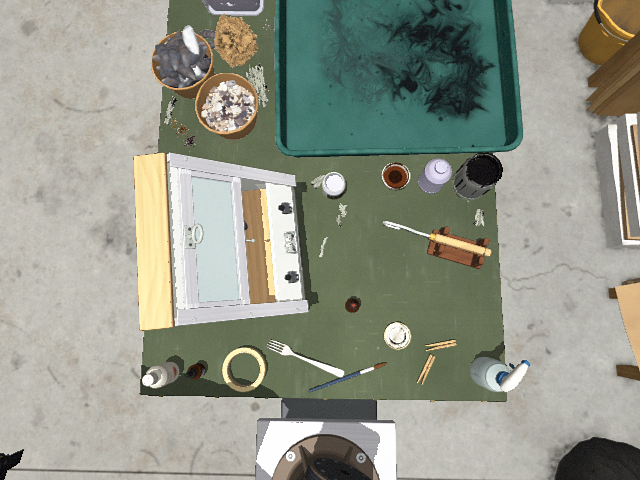

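```bash
python3 - <<'E'
from h import *
T=np.load("top0.npz");S=np.load("scene0.npz")
for n,D,bx in(("top",T,(375,215,500,275)),("scene",S,(365,315,445,460))):
    u0,v0,u1,v1=bx;P=D["P"][v0:v1,u0:u1].reshape(-1,3);im=D["im"][v0:v1,u0:u1].reshape(-1,3).astype(int)
    # handle: z 60..75 
    m=(P[:,2]>58)&(P[:,2]<85);Q=P[m];c=im[m]
    hn=Q[(c[:,2]>150)&(c[:,2]-c[:,0]>50)]; st=Q[(abs(c[:,2]-c[:,0])<35)]
    for l,q in(("handle",hn),("steel",st)):
        if len(q)<5: print(n,l,len(q)); continue
        ct=q[:,:2].mean(0);_,_,V=np.linalg.svd(q[:,:2]-ct);a=V[0]*np.sign(V[0][1]);p=(q[:,:2]-ct)@a
        print(n,l,len(q),ct,np.median(q[:,2]),"yaw",np.degrees(np.arctan2(a[1],a[0])),p.min(),p.max(),"mid",ct+a*(np.percentile(p,1)+np.percentile(p,99))/2)
# ring / cabinet in both
for n,D in(("top",T),("scene",S)):
    P=D["P"];m=(P[...,2]>20)&(P[...,2]<345)
    pts_={"top":[(195,235),(195,228),(195,242),(190,235),(185,235),(178,235),(172,235),(165,235),(150,235),(205,235),(220,235),(240,235),(248,235),(302,235),(296,235),(172,160),(172,318),(300,180),(305,305)],
     "scene":[(240,148),(235,152),(240,143),(245,147),(230,137),(220,125),(250,170),(262,205),(290,250),(250,313),(340,245)]}[n]
    for u,v in pts_: print(n,u,v,P[v,u].round(1))
im=cv2.resize(T["im"][130:340,130:330],None,fx=3,fy=2.85,interpolation=cv2.INTER_CUBIC)
im2=cv2.resize(S["im"][90:330,140:360],(800,600),interpolation=cv2.INTER_CUBIC)
cv2.imwrite("pics/c.png",im2)
E
```

```text
top handle 487 [ 554.39448884 -302.32047748] 70.64126688773538 yaw 73.29012408866166 -70.02628145093223 70.27035875669009 mid [ 554.44784587 -302.14274054]
top steel 192 [ 582.50411031 -210.04583814] 68.72685343490457 yaw 73.77764159164927 -153.23317248072914 85.74034618478301 mid [ 572.9919876  -242.73915459]
scene handle 602 [ 551.44986394 -305.96998406] 71.13324976813357 yaw 73.8330501478517 -65.08558412809157 72.48040916519341 mid [ 552.35502694 -302.84767117]
scene steel 372 [ 594.08005502 -234.86528465] 68.14627141638694 yaw 67.58845094668966 -139.94770441841445 100.94638270621356 mid [ 586.40740954 -253.46987289]
top 195 235 [529.6 226.4 313.8]
top 195 228 [539.5 222.8 327.1]
top 195 242 [515.2 221.6 326.4]
top 190 235 [528.2 232.5 321.8]
top 185 235 [529.5 244.  314. ]
top 178 235 [530.4 258.6 308.1]
top 172 235 [528.6 265.5 318.1]
top 165 235 [526.3 272.6 331.2]
top 150 235 [525.9 298.  332.8]
top 205 235 [535.4 218.7 281. ]
top 220 235 [539.3 197.  259.2]
top 240 235 [544.3 165.3 231.8]
top 248 235 [568.5 177.6  93.4]
top 302 235 [586.1  62.6  -3.5]
top 296 235 [568.1  68.4  98.8]
top 172 160 [661.3 270.5 329. ]
top 172 318 [386.8 252.1 328.1]
top 300 180 [725.2  69.6   3.4]
top 305 305 [413.1  43.4 133.1]
scene 240 148 [530.5 234.7 306.9]
scene 235 152 [516.1 229.7 305.7]
scene 240 143 [521.4 209.1 336.9]
scene 245 147 [543.  237.3 302.9]
scene 230 137 [525.7 266.7 317.9]
scene 220 125 [520.1 296.3 333.1]
scene 250 170 [532.2 204.4 268.7]
scene 262 205 [578.1 266.5 100.1]
scene 290 250 [541.8  76.5 128.9]
scene 250 313 [415.7  51.3  25.3]
scene 340 245 [686.5  84.1  47.6]
```

View pics/c.png

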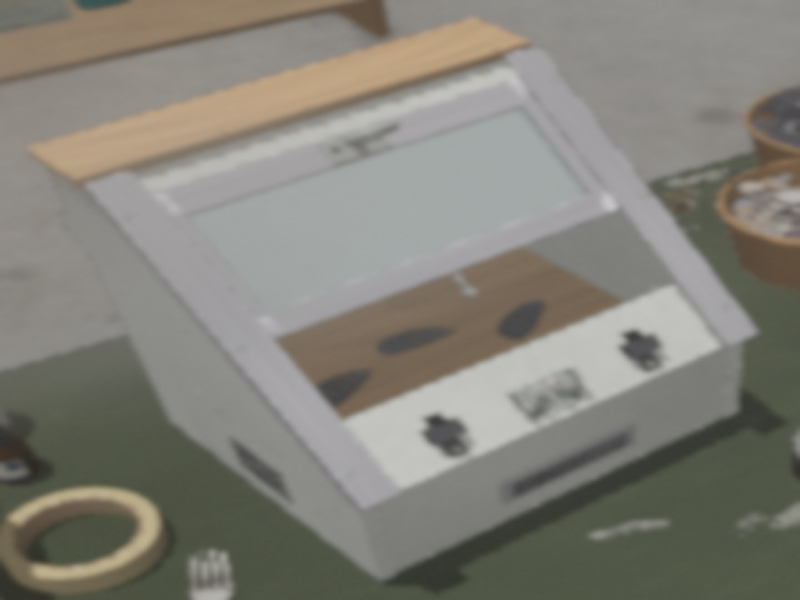

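```bash
python3 - <<'E'
from h import *
T=np.load("top0.npz");S=np.load("scene0.npz")
for n,D,bx in(("top",T,(172,165,246,320)),("scene",S,(150,110,320,230))):
    u0,v0,u1,v1=bx;P=D["P"][v0:v1,u0:u1].reshape(-1,3);P=P[np.isfinite(P[:,0])]
    P=P[(P[:,2]>180)&(P[:,2]<345)]
    rng=np.random.default_rng(0);best=0
    for _ in range(600):
        a=P[rng.choice(len(P),3)];N=np.cross(a[1]-a[0],a[2]-a[0]);l=np.linalg.norm(N)
        if l<500: continue
        N/=l;N*=np.sign(N[2]);k=abs((P-a[0])@N)<2
        if k.sum()>best and N[2]<.85 and N[2]>.5: best=k.sum();K=k
    c=P[K].mean(0);N=np.linalg.svd(P[K]-c)[2][2];N*=np.sign(N[2])
    yaw=np.arctan2(-N[1],-N[0]);print(n,best,len(P),"N",N,"tilt",np.degrees(np.arccos(N[2])),"cab yaw",np.degrees(yaw))
    f=np.array([np.cos(yaw),np.sin(yaw),0]);w=np.array([-f[1],f[0],0]);up=np.cross(w,N);up*=np.sign(up[2])
    h=(P-c)@N;print(np.histogram(h,bins=np.arange(-40,60,4)))
    r=P[(h>18)&(h<60)];r=r[np.linalg.norm(r[:,:2]-[528,228],axis=1)<45]
    print("ring n",len(r),"mean",r.mean(0),"w",np.percentile((r-c)@w,[2,50,98]),"h",np.percentile((r-c)@N,[2,50,98]),"up",np.percentile((r-c)@up,[5,50,95]))
    wm=np.mean(np.percentile((r-c)@w,[2,98]));um=np.median((r-c)@up)
    print("centre",c+w*wm+up*um+N*30, "c",c)
    # profile in centre plane beyond ring
    q=P[abs((P-c)@w-wm)<25];s=(q-c)@up-um
    for a in range(-40,80,6):
        k=(s>=a)&(s<a+6)
        if k.any(): print(a,np.percentile(((q-c)@N)[k],[5,50,95]).round(1),end=' ')
    print()
# pole hook px, top
P=T["P"];
m=(P[...,2]>40)&(P[...,2]<100);
for n,D,bx in(("top",T,(376,212,434,245)),("scene",S,(365,315,400,372))):
    u0,v0,u1,v1=bx;P=D["P"][v0:v1,u0:u1].reshape(-1,3);q=P[(P[:,2]>30)&(P[:,2]<110)]
    a=np.array([np.cos(np.radians(73.5)),np.sin(np.radians(73.5))]);b=np.array([-a[1],a[0]]);o=np.array([553.4,-302.5])
    p=(q[:,:2]-o)@a;t=(q[:,:2]-o)@b
    for lo in range(50,200,10):
        k=(p>=lo)&(p<lo+10)
        if k.any():print(n,lo,k.sum(),"lat",np.median(t[k]).round(1),"z",np.percentile(q[k,2],[5,50,95]).round(0))
E
```

```text
top 5042 11221 N [ 0.08579315 -0.72572228  0.68261754] tilt 46.9514728613389 cab yaw 96.74207802967075
(array([   0,    0,    0,    2,    2,    0,  281,  935,  222, 3676, 3471,
       1755,  703,   30,   19,   22,   13,   12,   10,   10,   20,   28,
         10,    0]), array([-40, -36, -32, -28, -24, -20, -16, -12,  -8,  -4,   0,   4,   8,
        12,  16,  20,  24,  28,  32,  36,  40,  44,  48,  52,  56]))
ring n 137 mean [529.31601559 217.09304288 331.84876099] w [-18.0626136  -2.3685961  13.2589018] h [18.42810938 35.55652867 49.03328274] up [45.22394119 48.05513398 49.82212917]
centre [528.93611197 220.66712845 328.75066065] c [527.82817895 209.58038589 273.1546047 ]
-40 [-3.2 -1.2  0.9] -34 [-3.8 -1.7  0.1] -28 [-3.7 -1.9 -0.5] -22 [-3.8 -1.7 -0.3] -16 [-0.   2.1  5. ] -10 [0.3 3.3 5.8] -4 [ 1.4 20.5 47.5] 2 [-11.2   2.7   5.9] 8 [-12.6  -9.2   1.5] 14 [-12.7 -11.2  -9.2] 20 [-13.  -11.1  -9.1] 
scene 4233 13327 N [ 0.08836636 -0.68169331  0.72628205] tilt 43.42439614664331 cab yaw 97.3859367690372
(array([  57,  109,  206,  232,  220,  251,  202,  381, 1067, 3008, 3683,
      
[... 1191 characters left out ...]
 80.]
top 140 25 lat -0.5 z [49. 74. 78.]
top 150 24 lat -0.2 z [49. 75. 79.]
top 160 24 lat -0.1 z [49. 73. 78.]
top 170 21 lat -0.0 z [52. 72. 77.]
top 180 4 lat -0.6 z [60. 65. 68.]
scene 50 16 lat -0.0 z [68. 70. 73.]
scene 60 39 lat 2.4 z [61. 67. 69.]
scene 70 20 lat -0.3 z [60. 63. 67.]
scene 80 17 lat -0.1 z [61. 63. 65.]
scene 90 20 lat 0.0 z [61. 64. 67.]
scene 100 20 lat 0.4 z [63. 66. 69.]
scene 110 21 lat 0.9 z [68. 71. 74.]
scene 120 17 lat 0.3 z [72. 75. 78.]
scene 130 23 lat -0.2 z [48. 76. 79.]
scene 140 29 lat 0.6 z [48. 74. 78.]
scene 150 32 lat 0.0 z [49. 62. 79.]
scene 160 32 lat 0.3 z [49. 62. 78.]
scene 170 28 lat 0.6 z [50. 58. 76.]
scene 180 1 lat 1.8 z [68. 68. 68.]
```

```bash
cat >> h.py <<'E'
def go(x,y,z,yaw_deg,s=None):
    "print shift in tool axes (m) and turn (rad) from current measured pose"
    s=s or env.state(); r=R.from_euler('xyz',s["tcp_rot"]); d=r.inv().apply(np.array([x,y,z])-s["eef_pos"])
    w=np.degrees(s["tcp_rot"][2]); t=(w-yaw_deg+180)%360-180
    print("go",(x,y,z,yaw_deg),(d/1000).round(4),"turn",np.radians(t).round(4),"| now",np.round(s["eef_pos"],1),np.round(np.degrees(s["tcp_rot"]),2),"F",np.round(s["ft_force"],1),"t",s["t"],"open",round(s["opening"],3))
E
python3 - <<'E'
from h import *
T=np.load("top0.npz");P=T["P"];im=T["im"].astype(int)
m=(abs(P[...,2]-332)<10)&(im[...,2]-im[...,0]>40);m[:, 200:]=False
q=P[m][:,:2].astype(np.float32);print(len(q),cv2.minAreaRect(q));
ct=q.mean(0);v=np.linalg.svd(q-ct,full_matrices=False)[2][0];print(ct,np.degrees(np.arctan2(v[1],v[0])))
print(cv2.fitLine(q,cv2.DIST_HUBER,0,.01,.01).ravel())
go(142,608,430,166.9); go(400,150,430,120);go(560,-283,200,73.5)
E
```

```text
5912 ((520.90087890625, 294.5545959472656), (305.45550537109375, 57.760013580322266), 6.656252861022949)
[515.1459 292.483 ] -173.36766
[9.9345636e-01 1.1421242e-01 5.1527374e+02 2.9240399e+02]
go (142, 608, 430, 166.9) [-0.0004 -0.0006 -0.2159] turn -0.0001 | now [141.6 608.5 214.1] [-1.7994e+02 -1.0000e-02  1.6689e+02] F [0.8 0.4 0.2] t 0.1 open 0.998
go (400, 150, 430, 120) [-0.3556 -0.3882 -0.2155] turn 0.8184 | now [141.6 608.5 214.1] [-1.7994e+02 -1.0000e-02  1.6689e+02] F [0.8 0.4 0.2] t 0.1 open 0.998
go (560, -283, 200, 73.5) [-0.6096 -0.7734  0.0148] turn 1.63 | now [141.6 608.5 214.1] [-1.7994e+02 -1.0000e-02  1.6689e+02] F [0.8 0.4 0.2] t 0.1 open 0.998
```

```bash
python3 -m pendant '[[[1,0,0,-0.05,0],[1,0,0,-0.1,0],[1,0,0,-0.15,0],[1,-0.02,-0.02,-0.2,0],[1,-0.06,-0.06,-0.215,0.1],[1,-0.1,-0.09,-0.215,0.2],[1,-0.13,-0.13,-0.215,0.3],[1,-0.16,-0.17,-0.215,0.4]]]'
python3 -c "
from h import *
go(400,150,430,120);go(573,-281,220,73.5)"
```

```text
t: 0.9
eef_pos: [254.3, 416.8, 429.3]
tcp_rot: [-3.141, 0.0, 2.509]
ft_force: [1.1, 0.3, -0.1]
opening: 0.996
go (400, 150, 430, 120) [-0.2752 -0.129  -0.0006] turn 0.4145 | now [254.3 416.8 429.3] [-1.7998e+02  1.0000e-02  1.4375e+02] F [ 1.1  0.3 -0.1] t 0.9 open 0.996
go (573, -281, 220, 73.5) [-0.6696 -0.3742  0.2095] turn 1.226 | now [254.3 416.8 429.3] [-1.7998e+02  1.0000e-02  1.4375e+02] F [ 1.1  0.3 -0.1] t 0.9 open 0.996
```

```bash
python3 -m pendant '[[[0.7,-0.046,-0.022,0,0.1],[0.7,-0.092,-0.044,0,0.2],[0.7,-0.138,-0.066,0,0.3],[0.7,-0.184,-0.088,0,0.4],[0.7,-0.23,-0.11,0,0.5],[0.7,-0.275,-0.13,0,0.6],[0.7,-0.32,-0.15,0,0.7],[0.7,-0.365,-0.175,0,0.8]]]'
python3 -c "
from h import *
go(559,-283,220,73.5)"
```

```text
t: 1.7
eef_pos: [444.5, 64.8, 429.5]
tcp_rot: [-3.142, -0.0, 1.709]
ft_force: [0.8, 1.4, 0.2]
opening: 0.699
go (559, -283, 220, 73.5) [-0.3602  0.0657  0.2094] turn 0.4258 | now [444.5  64.8 429.5] [-1.800e+02 -1.000e-02  9.789e+01] F [0.8 1.4 0.2] t 1.7 open 0.699
```

```bash
python3 -m pendant '[[[0.6,-0.048,0.009,0,0.07],[0.6,-0.096,0.018,0.01,0.14],[0.6,-0.143,0.027,0.02,0.21],[0.6,-0.189,0.035,0.04,0.28],[0.6,-0.233,0.043,0.06,0.35],[0.6,-0.277,0.051,0.08,0.426],[0.6,-0.32,0.059,0.1,0.426],[0.6,-0.36,0.066,0.12,0.426]]]'
python3 - <<'E'
from h import *
s=env.state();c=env.read_camera("wrist");P=pts(c,s);cv2.imwrite("pics/w1.png",c["image"])
go(559.1,-283.3,41,73.5)
a=np.array([np.cos(np.radians(73.5)),np.sin(np.radians(73.5))]);b=np.array([-a[1],a[0]]);o=np.array([553.4,-302.5])
q=P.reshape(-1,3);im=c["image"].reshape(-1,3).astype(int)
p=(q[:,:2]-o)@a;t=(q[:,:2]-o)@b
k=(q[:,2]>62)&(q[:,2]<90)&(abs(p)<220)&(abs(t)<25)
for lo in range(-80,200,20):
    j=k&(p>=lo)&(p<lo+20)&(im[:,2]>140)
    if j.sum()>5: print(lo,j.sum(),"lat",np.percentile(t[j],[3,50,97]).round(1),"z",np.median(q[j,2]).round(1),"p",p[j].min().round(1),p[j].max().round(1))
E
```

```text
t: 2.5
eef_pos: [560.3, -282.3, 308.2]
tcp_rot: [-3.141, -0.0, 1.286]
ft_force: [0.2, 0.8, 0.2]
opening: 0.597
go (559.1, -283.3, 41, 73.5) [ 0.0027 -0.0011  0.2628] turn 0.0013 | now [ 560.6 -286.6  303.7] [-1.7972e+02 -1.0000e-02  7.3570e+01] F [-3.  -2.2 -3.9] t 2.55 open 0.597
-80 96 lat [-9.7 -1.9  5.9] z 70.9 p -70.9 -60.1
-60 279 lat [-19.9   0.7  22.6] z 70.8 p -59.9 -40.1
-40 205 lat [-10.7  -1.8   5.8] z 71.0 p -39.6 -20.0
-20 212 lat [-10.6  -3.    5.8] z 70.8 p -20.0 -0.4
0 222 lat [-10.4  -2.9   5.7] z 71.1 p 0.0 19.9
20 229 lat [-10.2  -1.7   5.7] z 70.9 p 20.1 39.9
40 230 lat [-10.   -2.2   5.7] z 70.4 p 40.1 60.0
60 135 lat [-8.8 -1.5  4.5] z 65.6 p 60.1 79.9
80 83 lat [-5.  -1.4  1. ] z 63.4 p 81.0 99.5
100 108 lat [-4.9 -1.9  1. ] z 68.9 p 100.6 119.2
120 114 lat [-4.7 -1.9  0.9] z 75.7 p 120.1 139.2
140 120 lat [-4.6 -1.8  1. ] z 76.3 p 140.1 160.0
160 101 lat [-4.5 -1.2  1. ] z 75.3 p 160.5 179.6
```

View pics/w1.png

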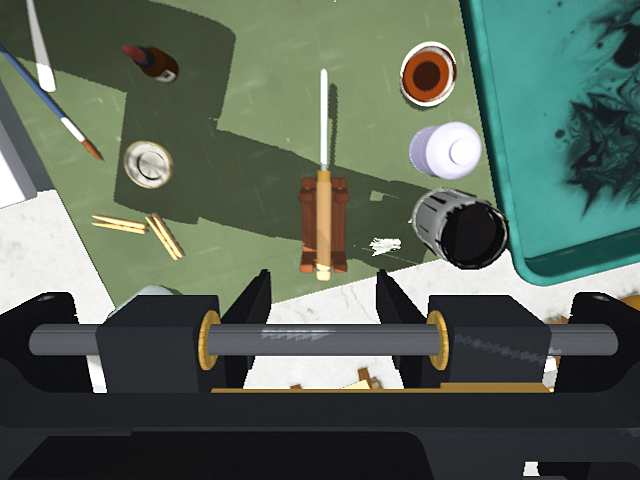

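```bash
python3 -m pendant '[[[0.5,0.001,0,0.04,0],[0.5,0.001,0,0.08,0],[0.5,0.001,0,0.12,0],[0.5,0.001,0,0.16,0],[0.5,0.001,0,0.2,0],[0.5,0.001,0,0.22,0],[0.5,0.001,0,0.22,0],[0.5,0.001,0,0.22,0]]]'
python3 -c "
from h import *
go(560,-283.5,41,73.5)"
```

```text
t: 3.35
eef_pos: [560.7, -279.4, 90.0]
tcp_rot: [-3.142, -0.0, 1.287]
ft_force: [0.2, -0.2, 0.3]
opening: 0.499
go (560, -283.5, 41, 73.5) [-0.0041  0.0005  0.049 ] turn 0.0039 | now [ 560.7 -279.4   90. ] [-1.800e+02 -1.000e-02  7.373e+01] F [ 0.2 -0.2  0.3] t 3.35 open 0.499
```

```bash
python3 -m pendant '[[[0.5,-0.002,0,0.02,0.004],[0.5,-0.004,0,0.04,0.004],[0.5,-0.004,0,0.049,0.004],[0.5,-0.004,0,0.049,0.004],[0,-0.004,0,0.049,0.004],[0,-0.004,0,0.049,0.004],[0,-0.004,0,0.049,0.004],[0,-0.004,0,0.049,0.004]]]'
python3 -c "
from h import *
go(560,-283.5,41,73.5)"
```

```text
t: 4.15
eef_pos: [559.7, -284.2, 42.2]
tcp_rot: [3.14, 0.001, 1.283]
ft_force: [-2.5, -6.6, -0.1]
opening: 0.222
go (560, -283.5, 41, 73.5) [0.0008 0.0001 0.0012] turn 0.0 | now [ 559.7 -284.2   42.2] [1.7988e+02 8.0000e-02 7.3500e+01] F [-2.5 -6.6 -0.1] t 4.15 open 0.222
```

```bash
python3 -m pendant '[[[0,0,0,0,0],[0,0,0,0,0],[0,0,0,0,0],[0,0,0,-0.01,0],[0,0,0,-0.03,0],[0,0,0,-0.06,0],[0,0,0,-0.1,0],[0,0,0,-0.14,0]]]'
python3 - <<'E'
from h import *
s=env.state();c=env.read_camera("wrist");cv2.imwrite("pics/w2.png",c["image"])
P=pts(c,s)
M=R.from_euler('xyz',s["tcp_rot"]).as_matrix();L=(P-s["eef_pos"])@M  # tool coords
q=L.reshape(-1,3)
k=(abs(q[:,1])<12)&(q[:,2]<15)&(q[:,2]>-70)&(q[:,0]>15)&(q[:,0]<190)
for lo in range(10,190,10):
    j=k&(q[:,0]>=lo)&(q[:,0]<lo+10)
    if j.sum()>3: print(lo,j.sum(),"y",np.median(q[j,1]).round(1),"z",np.percentile(q[j,2],[10,50,90]).round(1),q[j,0].max().round(1))
go(560,-283.5,41,73.5,s); print(s["moment"])
E
```

```text
t: 4.95
eef_pos: [559.3, -283.0, 183.3]
tcp_rot: [3.141, -0.0, 1.283]
ft_force: [0.2, -0.4, -0.3]
opening: 0.19
10 396 y 0.8 z [-29.9 -28.8 -26.9] 20.0
20 836 y 1.0 z [-29.8 -28.8 -26.3] 30.0
30 920 y 1.2 z [-29.5 -27.7 -23.7] 40.0
40 804 y 0.8 z [-26.1 -24.6 -20.4] 50.0
50 362 y 1.0 z [-22.2 -21.3 -19.5] 60.0
60 369 y 0.8 z [-22.4 -21.2 -19.8] 69.8
70 397 y 1.2 z [-22.6 -21.4 -19.9] 80.0
80 427 y 1.2 z [-26.4 -24.1 -22.3] 90.0
90 538 y 0.8 z [-31.4 -29.  -26.5] 100.0
100 573 y 1.2 z [-34.7 -33.1 -31.3] 110.0
110 618 y 1.2 z [-35.4 -34.3 -32.8] 119.9
120 271 y 1.2 z [-35.5 -34.2 -32.6] 125.3
go (560, -283.5, 41, 73.5) [-0.0003  0.0007  0.1423] turn -0.0 | now [ 559.3 -283.   183.3] [179.95  -0.    73.5 ] F [ 0.2 -0.4 -0.3] t 4.95 open 0.19
[-0.10801766  0.07373025 -0.06126554]
```

```bash
python3 -m pendant '[[[0,0,0,-0.045,0],[0,0.02,-0.007,-0.085,-0.05],[0,0.05,-0.017,-0.12,-0.1],[0,0.09,-0.031,-0.145,-0.16],[0,0.13,-0.045,-0.165,-0.22],[0,0.175,-0.06,-0.18,-0.28],[0,0.22,-0.076,-0.182,-0.34],[0,0.26,-0.09,-0.182,-0.403]]]'
python3 -c "
from h import *
go(541.7,102,365,96.6)"
```

```text
t: 5.8
eef_pos: [546.2, -6.1, 364.7]
tcp_rot: [3.138, 0.0, 1.689]
ft_force: [0.8, -0.8, -0.5]
opening: 0.191
go (541.7, 102, 365, 96.6) [ 0.1079  0.0082 -0.0003] turn 0.0025 | now [546.2  -6.1 364.7] [1.7982e+02 2.0000e-02 9.6740e+01] F [ 0.8 -0.8 -0.5] t 5.8 open 0.191
```

```bash
python3 -m pendant '[[[0,0.03,0.002,0,0.002],[0,0.06,0.004,0,0.002],[0,0.08,0.006,0,0.002],[0,0.095,0.008,0,0.002],[0,0.105,0.008,0,0.002],[0,0.108,0.008,0,0.002],[0,0.108,0.008,0,0.002],[0,0.108,0.008,0,0.002]]]'
python3 - <<'E'
from h import *
s=env.state();print(s["eef_pos"],s["tcp_rot"])
for n in("scene","top","wrist"):
    c=env.read_camera(n); np.savez(f"{n}1.npz",P=pts(c,s),im=c["image"]); 
    if n!="wrist":
        bx={"scene":(195,95,285,185),"top":(150,190,240,280)}[n]
        u0,v0,u1,v1=bx; I=cv2.resize(c["image"][v0:v1,u0:u1],(400,400),interpolation=cv2.INTER_CUBIC)
    else: I=cv2.resize(c["image"],(533,400))
    o=I if n=="scene" else np.hstack([o,I]) if n=="top" else o
    if n=="wrist": cv2.imwrite("pics/wr.png",c["image"])
cv2.imwrite("pics/st.png",o)
E
```

```text
t: 6.6
eef_pos: [542.5, 99.3, 362.6]
tcp_rot: [3.142, 0.0, 1.683]
ft_force: [-0.1, -0.3, -1.3]
opening: 0.191
[542.51040813  99.26426326 362.61059329] [3.14157722e+00 1.04984522e-04 1.68314982e+00]
```

View pics/st.png

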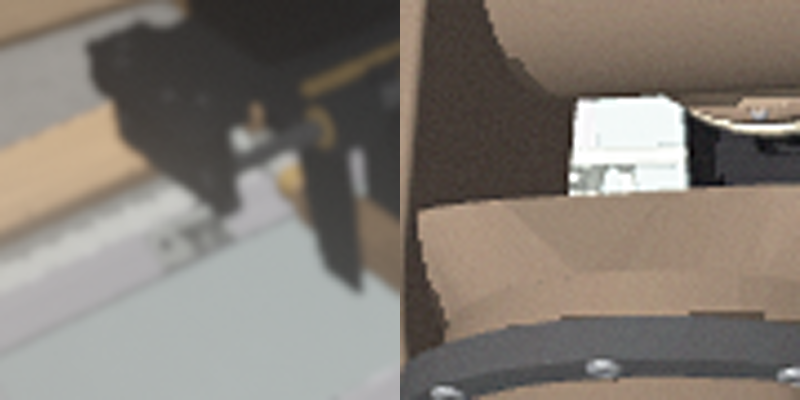

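View pics/wr.png

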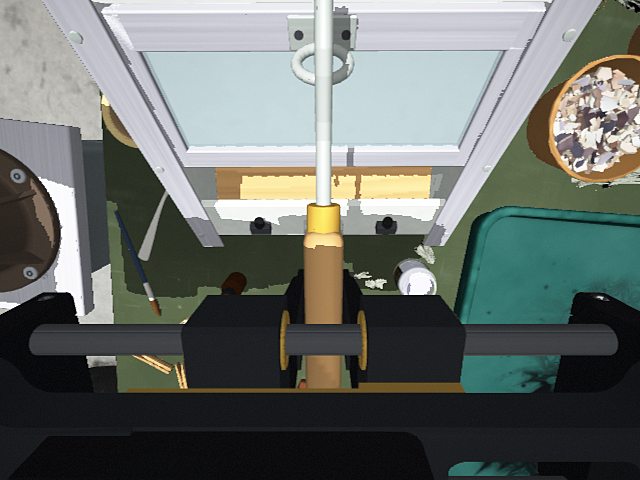

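```bash
python3 - <<'E'
from h import *
D=np.load("wrist1.npz");P=D["P"];s=dict(p=[542.5,99.3,362.6])
M=R.from_euler('xyz',[np.pi,0,1.68315]).as_matrix();L=(P-s["p"])@M
for v in range(34,94,4):
    print(v,[tuple(L[v,u].round(0)) for u in(292,297,302,308,314,323,334,340,346,351,356)])
q=L[36:92,284:362].reshape(-1,3)
# sash face plane from rail pixels and pane
for u,v in((250,30),(400,30),(250,45),(400,45),(220,155),(420,155),(330,230)): print("rail",u,v,L[v,u].round(1))
E
```

```text
34 [(np.float64(138.0), np.float64(-18.0), np.float64(53.0)), (np.float64(138.0), np.float64(-15.0), np.float64(52.0)), (np.float64(137.0), np.float64(-12.0), np.float64(52.0)), (np.float64(138.0), np.float64(-8.0), np.float64(53.0)), (np.float64(138.0), np.float64(-5.0), np.float64(54.0)), (np.float64(113.0), np.float64(1.0), np.float64(-35.0)), (np.float64(138.0), np.float64(7.0), np.float64(54.0)), (np.float64(138.0), np.float64(11.0), np.float64(54.0)), (np.float64(138.0), np.float64(14.0), np.float64(52.0)), (np.float64(138.0), np.float64(17.0), np.float64(54.0)), (np.float64(138.0), np.float64(20.0), np.float64(55.0))]
38 [(np.float64(136.0), np.float64(-18.0), np.float64(55.0)), (np.float64(136.0), np.float64(-15.0), np.float64(54.0)), (np.float64(136.0), np.float64(-12.0), np.float64(55.0)), (np.float64(136.0), np.float64(-8.0), np.float64(55.0)), (np.float64(137.0), np.float64(-5.0), np.float64(56.0)), (np.float64(112.0), np.float64(1.0), np.float64(-35.0)), (np.float64(136.0), np.float64(7.0), np.float64(55.0)), (np.float64(136.0), np.float64(11.0), np.float64(55.0)), (np.f
[... 7918 characters left out ...]
np.float64(89.0)), (np.float64(112.0), np.float64(-10.0), np.float64(87.0)), (np.float64(113.0), np.float64(-6.0), np.float64(91.0)), (np.float64(95.0), np.float64(1.0), np.float64(-30.0)), (np.float64(113.0), np.float64(8.0), np.float64(88.0)), (np.float64(113.0), np.float64(13.0), np.float64(88.0)), (np.float64(112.0), np.float64(17.0), np.float64(87.0)), (np.float64(113.0), np.float64(20.0), np.float64(88.0)), (np.float64(113.0), np.float64(24.0), np.float64(90.0))]
rail 250 30 [139.9 -42.2  52.8]
rail 400 30 [140.1  45.9  53.5]
rail 250 45 [134.2 -44.3  61.1]
rail 400 45 [133.8  47.7  59.8]
rail 220 155 [ 66.9 -87.6 126.9]
rail 420 155 [ 66.8  84.3 128.9]
rail 330 230 [ 38.8   3.6 -26.5]
```

```bash
python3 -m pendant '[[[0,-0.002,0,0.008,0],[0,-0.0025,0,0.016,0],[0,-0.0025,0,0.024,0],[0,-0.0025,0,0.03,0],[0,-0.0025,0,0.034,0],[0,-0.0025,0,0.0362,0],[0,-0.0025,0,0.0362,0],[0,-0.0025,0,0.0362,0]]]'; python3 -c "
from h import *
go(542.5,99.3,362.6,96.45)"
```

```text
t: 7.55
eef_pos: [542.8, 97.5, 326.6]
tcp_rot: [3.141, -0.0, 1.684]
ft_force: [0.3, -0.1, -1.4]
opening: 0.19
go (542.5, 99.3, 362.6, 96.45) [ 0.0018 -0.0001 -0.036 ] turn 0.0005 | now [542.8  97.5 326.6] [179.98  -0.    96.48] F [ 0.3 -0.1 -1.4] t 7.55 open 0.19
```

No contact. Now draw forward.

```bash
python3 -m pendant '[[[0,-0.006,0,0,0],[0,-0.012,0,0,0],[0,-0.018,0,0,0],[0,-0.024,0,0,0],[0,-0.03,0,0,0],[0,-0.034,0,0,0],[0,-0.037,0,0,0],[0,-0.037,0,0,0]]]'; python3 - <<'E'
from h import *
s=env.state();c=env.read_camera("wrist");P=pts(c,s);L=(P-s["eef_pos"])@R.from_euler('xyz',s["tcp_rot"]).as_matrix()
cv2.imwrite("pics/w3.png",c["image"]);go(0,0,0,96.5,s)
# shank height profile, ring points beside the shank
q=L.reshape(-1,3)
for lo in range(60,180,10):
    j=(abs(q[:,1]-1)<3)&(q[:,0]>=lo)&(q[:,0]<lo+10)&(q[:,2]<0)
    if j.sum()>3: print(lo,j.sum(),np.median(q[j,2]).round(1))
j=(abs(q[:,1])>6)&(abs(q[:,1])<19)&(q[:,0]>100)&(q[:,0]<180)&(q[:,0]+q[:,2]<194-36-15)&(q[:,2]>-35)
print("ring",j.sum(),np.percentile(q[j],[3,50,97],axis=0).round(1))
E
```

```text
t: 8.35
eef_pos: [546.9, 60.3, 326.2]
tcp_rot: [-3.141, 0.0, 1.683]
ft_force: [-0.1, -0.2, -2.1]
opening: 0.186
go (0, 0, 0, 96.5) [ 0.0016 -0.5501  0.3264] turn -0.0008 | now [546.9  60.3 326.2] [-179.98    0.     96.46] F [-0.1 -0.2 -2.1] t 8.35 open 0.186
60 306 -21.3
70 328 -21.4
80 400 -24.3
90 449 -29.2
100 512 -33.2
110 529 -34.3
120 217 -34.2Traceback (most recent call last):
  File "<stdin>", line 10, in <module>
    return _quantile_unchecked(
        a, q, axis, out, overwrite_input, method, keepdims, weights)
    return _ureduce(a,
                    func=_quantile_ureduce_func,
    ...<5 lines>...
                    overwrite_input=overwrite_input,
                    method=method)
    r = func(a, **kwargs)
    result = _quantile(arr,
                       quantiles=q,
    ...<2 lines>...
                       out=out,
                       weights=wgt)
    slices_having_nans = np.isnan(arr[-1, ...])
                                  ~~~^^^^^^^^^
IndexError: index -1 is out of bounds for axis 0 with size 0
```

View pics/w3.png

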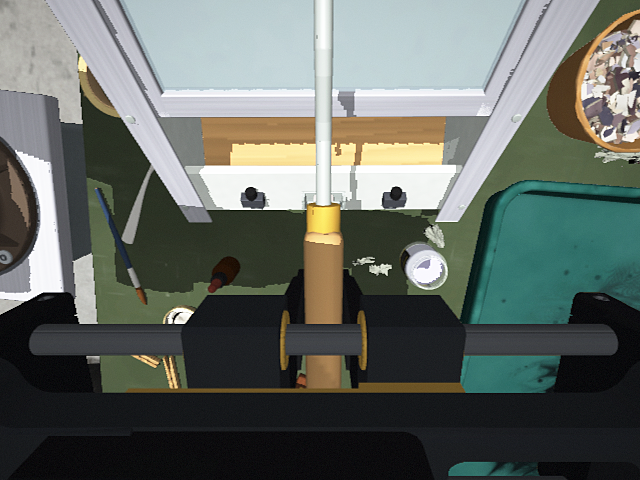

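```bash
python3 -m pendant '[[[0,-0.003,0,0,0],[0,-0.006,0,0,0],[0,-0.009,0,0.001,0],[0,-0.011,0,0.003,0],[0,-0.0125,0,0.004,0],[0,-0.0125,0,0.004,0],[0,-0.0125,0,0.004,0],[0,-0.0125,0,0.004,0]]]'; python3 - <<'E'
from h import *
c=env.read_camera("wrist");print(c["tool_from_camera"].round(2));s=env.state();go(0,0,0,96.5);print(s["moment"])
E
```

```text
t: 9.2
eef_pos: [548.0, 49.3, 321.9]
tcp_rot: [-3.141, -0.002, 1.684]
ft_force: [-0.1, 7.3, -3.6]
opening: 0.187
[[  -0.     -0.96   -0.27   74.45]
 [   1.     -0.      0.      0.5 ]
 [  -0.     -0.27    0.96 -170.47]
 [   0.      0.      0.      1.  ]]
go (0, 0, 0, 96.5) [ 0.0126 -0.5498  0.3224] turn 0.0003 | now [548.   49.3 321.9] [-1.7995e+02 -1.1000e-01  9.6520e+01] F [-0.9  6.  -3. ] t 9.25 open 0.191
[0.69606584 0.10943041 0.00669964]
```

```bash
python3 -m pendant '[[[0,-0.0015,0,0.004,0],[0,-0.002,0,0.008,0],[0,-0.002,0,0.012,0],[0,-0.002,0,0.016,0],[0,-0.0015,0,0.02,0],[0,-0.001,0,0.024,0],[0,-0.0005,0,0.028,0],[0,-0.0003,0,0.0314,0]]]'; python3 - <<'E'
from h import *
s=env.state();c=env.read_camera("wrist");P=pts(c,s);L=(P-s["eef_pos"])@R.from_euler('xyz',s["tcp_rot"]).as_matrix()
go(0,0,0,96.5,s);q=L.reshape(-1,3);print(s["moment"])
for lo in range(20,130,10):
    j=(abs(q[:,1]-1)<3)&(q[:,0]>=lo)&(q[:,0]<lo+10)&(q[:,2]<-15)
    if j.sum()>3: print(lo,j.sum(),np.median(q[j,2]).round(1),end="; ")
E
```

```text
t: 10.05
eef_pos: [548.3, 48.0, 290.6]
tcp_rot: [-3.142, -0.0, 1.684]
ft_force: [0.3, 1.0, 0.8]
opening: 0.184
go (0, 0, 0, 96.5) [ 0.0141 -0.5502  0.2906] turn -0.0005 | now [548.3  48.  290.6] [-180.     -0.     96.47] F [0.3 1.  0.8] t 10.05 open 0.184
[0.50018822 0.09395378 0.01387311]
20 4018 -119.2; 30 340 -32.1; 40 330 -30.4; 50 334 -27.2; 60 358 -28.1; 70 389 -29.2; 80 438 -32.9; 90 549 -39.2; 100 635 -44.2; 110 611 -46.3;
```

```bash
python3 -m pendant '[[[0,0.0005,0,0.007,0],[0,0.0015,0,0.014,0],[0,0.003,0,0.021,0],[0,0.005,0,0.029,0],[0,0.0075,0,0.036,0],[0,0.0095,0,0.043,0],[0,0.012,0,0.05,0],[0,0.0149,0,0.056,0]]]'; cat > ang.py <<'E'
from h import *
s=env.state();c=env.read_camera("wrist");P=pts(c,s);L=(P-s["eef_pos"])@R.from_euler('xyz',s["tcp_rot"]).as_matrix()
go(0,0,0,96.5,s);q=L.reshape(-1,3);print(s["moment"]);fF=s["ft_force"];fz=fF[2]+1.3
print("slope F",(fF[1]+fz)*.707,"normal",(-fF[1]+fz)*.707)
for lo in range(20,130,10):
    j=(abs(q[:,1]-1)<3)&(q[:,0]>=lo)&(q[:,0]<lo+10)&(q[:,2]<-15)&(q[:,2]>-150)
    if j.sum()>3: print(lo,j.sum(),np.median(q[j,2]).round(1),end="; ")
E
python3 ang.py
```

```text
t: 10.9
eef_pos: [546.6, 62.9, 234.4]
tcp_rot: [-3.141, 0.0, 1.684]
ft_force: [0.3, 0.5, 1.2]
opening: 0.191
go (0, 0, 0, 96.5) [-0.0009 -0.5502  0.2344] turn -0.0004 | now [546.6  62.9 234.4] [-179.99    0.     96.48] F [0.3 0.5 1.2] t 10.9 open 0.191
[ 0.39951534  0.10068474 -0.03980981]
slope F 2.1708334582670346 normal 1.417327119890826
20 4009 -119.1; 30 355 -46.0; 40 414 -48.2; 50 420 -50.3; 60 504 -55.4; 70 658 -62.4; 80 1026 -75.8; 90 1488 -85.7; 100 637 -89.2;
```

```bash
python3 - <<'E'
from h import *
a=env.read_camera("scene")["image"];b=env.read_camera("wrist")["image"]
I=np.hstack([cv2.resize(a[90:270,150:350],(440,400),interpolation=cv2.INTER_CUBIC),cv2.resize(b[:300,160:430],(360,400))]);cv2.imwrite("pics/x8.png",I)
E
```

```text
(no output)
```

View pics/x8.png

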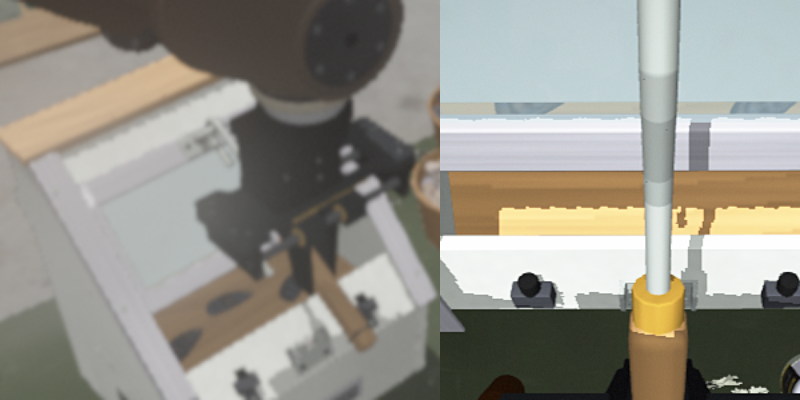

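```bash
python3 -m pendant '[[[0,0.0005,0,0.006,0],[0,0.0015,0,0.012,0],[0,0.0025,0,0.018,0],[0,0.0035,0,0.024,0],[0,0.0045,0,0.03,0],[0,0.005,0,0.036,0],[0,0.0055,0,0.041,0],[0,0.006,0,0.044,0]]]'; cat >> ang.py <<'E'
print()
# sash bottom rail: points on the sash face plane in world; slope coordinate of its lower edge
f=np.array([-.115,.993,0]);w=np.array([.993,.115,0]);up=(f+[0,0,1])/2**.5;n=(-f+[0,0,1])/2**.5
C0=np.array([542.5,99.3,362.6])+R.from_euler('xyz',[np.pi,0,1.68315]).apply([118.5,.5,33])
p=P.reshape(-1,3)-C0;k=(abs(p@w)>30)&(abs(p@w)<90)&(abs(p@n+30)<8);S=(p@up)[k]
print("sash lower edge s",np.percentile(S[S>-260],[0.5,1,2,5]).round(1),k.sum(),np.histogram(S,bins=np.arange(-260,0,10))[0])
E
python3 ang.py
```

```text
t: 11.85
eef_pos: [545.9, 68.7, 190.4]
tcp_rot: [-3.141, -0.0, 1.684]
ft_force: [-0.2, 0.5, 2.9]
opening: 0.191
go (0, 0, 0, 96.5) [-0.0067 -0.5501  0.1907] turn -0.0005 | now [545.9  68.7 190.4] [-179.98   -0.     96.47] F [-0.2  0.5  2.9] t 11.85 open 0.191
[0.50988789 0.10571215 0.01714017]
slope F 3.367957322192387 normal 2.625429728278447
20 4037 -119.0; 30 345 -57.3; 40 462 -60.2; 50 515 -69.0; 60 697 -79.3; 70 1516 -102.3; 80 2224 -111.7; 90 5 -113.6; 
sash lower edge s [-232.4 -227.4 -223.4 -146.9] 56975 [    0     0   426   823   419     0     0     0     0     0   106  4015
  6824  5981  7247  8963 11233 10938     0     0     0     0     0     0
     0]
```

```bash
sed -i 's/^print("sash lower.*/S=S[S>-190];print("sash s edge",np.percentile(S,[0.2,0.5,1]).round(1),len(S))/' ang.py; python3 -m pendant '[[[0,-0.002,0,0.002,0],[0,-0.005,0,0.005,0],[0,-0.008,0,0.008,0],[0,-0.011,0,0.011,0],[0,-0.014,0,0.014,0],[0,-0.016,0,0.016,0],[0,-0.0175,0,0.0175,0],[0,-0.0175,0,0.0175,0]]]'; python3 ang.py
```

```text
t: 12.7
eef_pos: [547.9, 51.0, 173.2]
tcp_rot: [-3.141, 0.0, 1.684]
ft_force: [-0.5, 0.1, 1.8]
opening: 0.186
go (0, 0, 0, 96.5) [ 0.011  -0.5501  0.1734] turn -0.0007 | now [547.9  51.  173.2] [-179.98    0.     96.46] F [-0.5  0.1  1.8] t 12.7 open 0.186
[ 0.31038906  0.12672899 -0.04633698]
slope F 2.2492828434805756 normal 2.1692176153938294
20 4022 -119.1; 30 335 -57.3; 40 466 -60.3; 50 511 -69.0; 60 698 -79.4; 70 1523 -102.2; 80 2205 -111.8; 
sash s edge [-174.5 -173.8 -173. ] 54905
```

```bash
python3 - <<'E'
from h import *
P=np.load("wrist1.npz")["P"];f=np.array([-.115,.993,0]);w=np.array([.993,.115,0]);up=(f+[0,0,1])/2**.5;n=(-f+[0,0,1])/2**.5
C0=np.array([542.5,99.3,362.6])+R.from_euler('xyz',[np.pi,0,1.68315]).apply([118.5,.5,33])
p=P.reshape(-1,3)-C0;k=(abs(p@w)>30)&(abs(p@w)<90)&(abs(p@n+30)<8);S=(p@up)[k];S=S[S>-190]
print(C0,np.percentile(S,[.2,.5,1]))
E
python3 -m pendant '[[[0,-0.0005,0,0.0005,0],[0,-0.001,0,0.001,0],[0,-0.0015,0,0.0015,0],[0,-0.002,0,0.002,0],[0,-0.0025,0,0.0025,0],[0,-0.003,0,0.003,0],[0,-0.003,0,0.003,0],[0,-0.003,0,0.003,0]]]'; python3 ang.py
```

```text
[529.71093055 217.10891181 329.6       ] [-118.03360259 -116.96029543 -115.56887789]
t: 13.55
eef_pos: [548.2, 48.3, 170.4]
tcp_rot: [-3.141, -0.0, 1.684]
ft_force: [1.0, 0.6, 2.2]
opening: 0.191
go (0, 0, 0, 96.5) [ 0.0138 -0.5502  0.1705] turn -0.0005 | now [548.2  48.3 170.4] [-179.99   -0.     96.47] F [1.  0.6 2.2] t 13.55 open 0.191
[ 0.3944549   0.09694457 -0.02130492]
slope F 2.872112951012714 normal 2.0186932260840558
20 4025 -119.0; 30 347 -57.4; 40 464 -60.4; 50 520 -69.1; 60 691 -79.2; 70 1525 -102.3; 80 2209 -111.8; 
sash s edge [-178.4 -177.7 -176.9] 54817
```

```bash
python3 -m pendant '[[[0,-0.0012,0,0.0012,0],[0,-0.0024,0,0.0024,0],[0,-0.0036,0,0.0036,0],[0,-0.0048,0,0.0048,0],[0,-0.006,0,0.006,0],[0,-0.0072,0,0.0072,0],[0,-0.008,0,0.008,0],[0,-0.008,0,0.008,0]]]'; python3 ang.py | grep -E "slope|sash|now"
```

```text
t: 14.4
eef_pos: [549.2, 40.2, 162.3]
tcp_rot: [-3.141, 0.0, 1.684]
ft_force: [1.0, 1.4, 2.5]
opening: 0.189
go (0, 0, 0, 96.5) [ 0.0219 -0.5502  0.1624] turn -0.0005 | now [549.2  40.2 162.3] [-179.99    0.     96.47] F [1.  1.4 2.5] t 14.4 open 0.189
slope F 3.7058814136377993 normal 1.658287109173679
sash s edge [-189.5 -188.9 -188.1] 54801
```

```bash
python3 -m pendant '[[[0,-0.0003,0,0.0003,0],[0,-0.0006,0,0.0006,0],[0,-0.0009,0,0.0009,0],[0,-0.0012,0,0.0012,0],[0,-0.0015,0,0.0015,0],[0,-0.0015,0,0.0015,0],[0,-0.0015,0,0.0015,0],[0,-0.0015,0,0.0015,0]]]'; python3 ang.py | grep -E "slope|sash|now"
```

```text
t: 15.25
eef_pos: [549.3, 38.9, 161.0]
tcp_rot: [-3.142, -0.0, 1.684]
ft_force: [0.7, 1.4, 2.7]
opening: 0.187
go (0, 0, 0, 96.5) [ 0.0233 -0.5502  0.161 ] turn -0.0004 | now [549.3  38.9 161. ] [-180.     -0.     96.48] F [0.7 1.4 2.7] t 15.25 open 0.187
slope F 3.8372166152272738 normal 1.8514443432708698
sash s edge [-189.8 -189.3 -188.7] 54256
```

```bash
sed -i 's/S>-190/S>-212/' ang.py; python3 -m pendant '[[[0,-0.0003,0,0.0003,0],[0,-0.0006,0,0.0006,0],[0,-0.0009,0,0.0009,0],[0,-0.0012,0,0.0012,0],[0,-0.0014,0,0.0014,0],[0,-0.0014,0,0.0014,0],[0,-0.0014,0,0.0014,0],[0,-0.0014,0,0.0014,0]]]'; python3 ang.py | grep -E "slope|sash|now"
```

```text
t: 16.1
eef_pos: [549.5, 37.5, 159.6]
tcp_rot: [3.142, -0.0, 1.684]
ft_force: [0.5, 2.4, 2.5]
opening: 0.19
go (0, 0, 0, 96.5) [ 0.0247 -0.5502  0.1596] turn -0.0005 | now [549.5  37.5 159.6] [180.    -0.    96.47] F [0.5 2.4 2.5] t 16.1 open 0.19
slope F 4.367663192590803 normal 0.9995453325247027
sash s edge [-193.7 -193.  -192.2] 54847
```

```bash
python3 -m pendant '[[[0,-0.0003,0,0.0003,0],[0,-0.0006,0,0.0006,0],[0,-0.0009,0,0.0009,0],[0,-0.0012,0,0.0012,0],[0,-0.0014,0,0.0014,0],[0,-0.0014,0,0.0014,0],[0,-0.0014,0,0.0014,0],[0,-0.0014,0,0.0014,0]]]'; python3 ang.py | grep -E "slope|sash"
```

```text
t: 16.95
eef_pos: [549.7, 36.1, 158.1]
tcp_rot: [-3.142, -0.0, 1.684]
ft_force: [-0.1, 1.3, 2.1]
opening: 0.185
slope F 3.313572618517239 normal 1.5376489567076745
sash s edge [-195.8 -195.  -194.2] 54879
```

```bash
python3 -m pendant '[[[0,-0.0003,0,0.0003,0],[0,-0.0006,0,0.0006,0],[0,-0.0009,0,0.0009,0],[0,-0.0012,0,0.0012,0],[0,-0.0014,0,0.0014,0],[0,-0.0014,0,0.0014,0],[0,-0.0014,0,0.0014,0],[0,-0.0014,0,0.0014,0]]]'; python3 ang.py | grep -E "slope|sash"
```

```text
t: 17.8
eef_pos: [549.8, 34.7, 156.8]
tcp_rot: [3.142, -0.0, 1.684]
ft_force: [0.5, 0.5, 2.6]
opening: 0.19
slope F 3.1065373587751504 normal 2.4252556897997533
sash s edge [-197.7 -197.1 -196.3] 54859
```

```bash
python3 -m pendant '[[[0,-0.0003,0,0.0003,0],[0,-0.0006,0,0.0006,0],[0,-0.0009,0,0.0009,0],[0,-0.0012,0,0.0012,0],[0,-0.0014,0,0.0014,0],[0,-0.0014,0,0.0014,0],[0,-0.0014,0,0.0014,0],[0,-0.0014,0,0.0014,0]]]'; python3 ang.py | grep -E "slope|sash"
```

```text
t: 18.65
eef_pos: [550.0, 33.3, 155.4]
tcp_rot: [-3.142, -0.0, 1.684]
ft_force: [1.2, 0.9, 2.4]
opening: 0.189
slope F 3.247929563755952 normal 1.986914184908408
sash s edge [-199.7 -199.  -198.2] 54872
```

```bash
python3 -m pendant '[[[0,-0.0003,0,0.0003,0],[0,-0.0006,0,0.0006,0],[0,-0.0009,0,0.0009,0],[0,-0.0012,0,0.0012,0],[0,-0.0015,0,0.0015,0],[0,-0.0017,0,0.0017,0],[0,-0.0017,0,0.0017,0],[0,-0.0017,0,0.0017,0]]]'; python3 ang.py | grep -E "slope|sash"
```

```text
t: 19.5
eef_pos: [550.2, 31.6, 153.7]
tcp_rot: [-3.142, -0.0, 1.684]
ft_force: [1.1, 1.9, 2.2]
opening: 0.186
slope F 3.816293574489652 normal 1.0784856908546634
sash s edge [-202.  -201.3 -200.6] 54863
```

```bash
sed -i 's/S>-212/S>-219/' ang.py;  python3 -m pendant '[[[0,-0.0003,0,0.0003,0],[0,-0.0006,0,0.0006,0],[0,-0.0009,0,0.0009,0],[0,-0.0012,0,0.0012,0],[0,-0.0015,0,0.0015,0],[0,-0.0017,0,0.0017,0],[0,-0.0017,0,0.0017,0],[0,-0.0017,0,0.0017,0]]]'; python3 ang.py | grep -E "slope|sash"
```

```text
t: 20.35
eef_pos: [550.4, 29.9, 151.9]
tcp_rot: [3.142, -0.0, 1.684]
ft_force: [0.4, 1.8, 2.7]
opening: 0.189
slope F 4.078159455796715 normal 1.5469226180816127
sash s edge [-217.5 -216.6 -215.7] 55483
```

```bash
sed -i 's/^S=S\[.*/print("hist",np.histogram(S,bins=np.arange(-232,-190,2))[0])/' ang.py;  python3 -m pendant '[[[0,-0.0003,0,0.0003,0],[0,-0.0006,0,0.0006,0],[0,-0.0009,0,0.0009,0],[0,-0.0012,0,0.0012,0],[0,-0.0015,0,0.0015,0],[0,-0.0017,0,0.0017,0],[0,-0.0017,0,0.0017,0],[0,-0.0017,0,0.0017,0]]]'; python3 ang.py | grep -E -A2 "slope|hist"
```

```text
t: 21.2
eef_pos: [550.6, 28.3, 150.3]
tcp_rot: [3.142, -0.0, 1.684]
ft_force: [0.5, 3.3, 3.3]
opening: 0.187
slope F 5.638775990898659 normal 0.9178497543440738
20 4022 -119.1; 30 344 -57.1; 40 466 -60.2; 50 512 -69.0; 60 700 -79.4; 70 1528 -102.3; 80 2212 -111.7; 
hist [228 245 280 688 167 140 138 404 180   0   0   1 245 740 812 840 866 907
 923 998]
```

```bash
python3 -m pendant '[[[0,-0.0001,0,0.0001,0],[0,-0.0002,0,0.0002,0],[0,-0.0003,0,0.0003,0],[0,-0.0004,0,0.0004,0],[0,-0.0005,0,0.0005,0],[0,-0.0006,0,0.0006,0],[0,-0.0006,0,0.0006,0],[0,-0.0006,0,0.0006,0]]]'; python3 ang.py | grep -E -A2 "slope|hist"
```

```text
t: 22.05
eef_pos: [550.7, 27.9, 149.9]
tcp_rot: [3.141, -0.0, 1.684]
ft_force: [-1.3, 4.4, 5.8]
opening: 0.187
slope F 8.101234683013168 normal 1.8959709249192305
20 4030 -119.0; 30 344 -57.3; 40 464 -60.3; 50 515 -69.1; 60 695 -79.4; 70 1526 -102.2; 80 2201 -111.7; 
hist [243 248 254 709 179 126 147 436 151   0   0   5 389 769 827 851 891 915
 942 975]
```

```bash
python3 -m pendant '[[[0,-0.0001,0,0.0001,0],[0,-0.0002,0,0.0002,0],[0,-0.0003,0,0.0003,0],[0,-0.0004,0,0.0004,0],[0,-0.0005,0,0.0005,0],[0,-0.0005,0,0.0005,0],[0,-0.0005,0,0.0005,0],[0,-0.0005,0,0.0005,0]]]'; python3 ang.py | grep -E -A2 "slope|hist"
```

```text
t: 22.9
eef_pos: [550.7, 27.4, 149.3]
tcp_rot: [3.141, -0.0, 1.684]
ft_force: [-0.3, 4.1, 6.1]
opening: 0.19
slope F 8.152880014427755 normal 2.321927377933394
20 4045 -119.1; 30 340 -57.1; 40 468 -60.2; 50 519 -69.0; 60 696 -79.5; 70 1528 -102.3; 80 2214 -111.8; 90 5 -113.8; 
hist [ 235  257  258  719  174  143  146  417  174    0    0   67  621  815
  843  834  892  909  962 1012]
```

```bash
python3 -m pendant '[[[0,-0.0001,0,0.0001,0],[0,-0.0002,0,0.0002,0],[0,-0.0003,0,0.0003,0],[0,-0.0004,0,0.0004,0],[0,-0.0005,0,0.0005,0],[0,-0.0005,0,0.0005,0],[0,-0.0005,0,0.0005,0],[0,-0.0005,0,0.0005,0]]]'; python3 ang.py | grep -E -A2 "slope|hist"
```

```text
t: 23.75
eef_pos: [550.8, 26.8, 148.8]
tcp_rot: [3.141, -0.0, 1.684]
ft_force: [0.2, 4.4, 5.4]
opening: 0.187
slope F 7.830950689518718 normal 1.6268731925395923
20 4024 -119.1; 30 347 -57.2; 40 462 -60.2; 50 517 -69.0; 60 695 -79.5; 70 1527 -102.5; 80 2210 -111.8; 90 4 -113.6; 
hist [ 237  265  266  723  166  151  147  388  176    0    2  239  749  825
  866  888  881  937  968 1039]
```

```bash
python3 -m pendant '[[[0,-0.0001,0,0.0001,0],[0,-0.0002,0,0.0002,0],[0,-0.0003,0,0.0003,0],[0,-0.0004,0,0.0004,0],[0,-0.0005,0,0.0005,0],[0,-0.0005,0,0.0005,0],[0,-0.0005,0,0.0005,0],[0,-0.0005,0,0.0005,0]]]'; python3 ang.py | grep -E -A2 "slope|hist"
```

```text
t: 24.6
eef_pos: [550.8, 26.2, 148.2]
tcp_rot: [-3.142, -0.0, 1.684]
ft_force: [-0.2, 3.4, 5.5]
opening: 0.187
slope F 7.218981545676237 normal 2.354337594722345
20 4035 -119.1; 30 347 -57.2; 40 463 -60.2; 50 513 -69.1; 60 695 -79.5; 70 1522 -102.3; 80 2217 -111.8; 
hist [ 255  256  260  723  180  149  140  385  134    0   40  538  806  822
  861  885  921  968  962 1072]
```

```bash
python3 -m pendant '[[[0,-0.0001,0,0.0001,0],[0,-0.0002,0,0.0002,0],[0,-0.0003,0,0.0003,0],[0,-0.0004,0,0.0004,0],[0,-0.0005,0,0.0005,0],[0,-0.0005,0,0.0005,0],[0,-0.0005,0,0.0005,0],[0,-0.0005,0,0.0005,0]]]'; python3 ang.py | grep -E -A2 "slope|hist"
```

```text
t: 25.45
eef_pos: [550.8, 25.7, 147.6]
tcp_rot: [-3.142, -0.0, 1.684]
ft_force: [0.1, 2.4, 3.2]
opening: 0.188
slope F 4.871907858280284 normal 1.4936927354117038
20 4020 -119.0; 30 342 -57.2; 40 471 -60.4; 50 510 -69.0; 60 696 -79.4; 70 1529 -102.4; 80 2199 -111.7; 
hist [ 256  271  255  720  184  140  151  369  109    2  195  715  798  837
  881  888  939  962  996 1195]
```

```bash
python3 -m pendant '[[[0,-0.0001,0,0.0001,0],[0,-0.0002,0,0.0002,0],[0,-0.0003,0,0.0003,0],[0,-0.0004,0,0.0004,0],[0,-0.0004,0,0.0004,0],[0,-0.0004,0,0.0004,0],[0,-0.0004,0,0.0004,0],[0,-0.0004,0,0.0004,0]]]'; python3 ang.py | grep -E -A2 "slope|hist"
```

```text
t: 26.3
eef_pos: [550.9, 25.3, 147.2]
tcp_rot: [-3.142, -0.0, 1.684]
ft_force: [0.7, 2.2, 3.7]
opening: 0.185
slope F 5.075941621454516 normal 2.01665555696343
20 4023 -119.1; 30 342 -57.1; 40 465 -60.3; 50 512 -69.1; 60 700 -79.5; 70 1530 -102.4; 80 2196 -111.8; 90 4 -113.9; 
hist [ 255  271  281  717  186  147  157  316   98    6  353  790  836  819
  884  897  955  977 1032 1789]
```

```bash
python3 -m pendant '[[[0,-0.0001,0,0.0001,0],[0,-0.0002,0,0.0002,0],[0,-0.0003,0,0.0003,0],[0,-0.0004,0,0.0004,0],[0,-0.0004,0,0.0004,0],[0,-0.0004,0,0.0004,0],[0,-0.0004,0,0.0004,0],[0,-0.0004,0,0.0004,0]]]'; python3 ang.py | grep -E -A2 "slope|hist"
```

```text
t: 27.15
eef_pos: [550.9, 24.9, 146.8]
tcp_rot: [-3.142, -0.0, 1.684]
ft_force: [0.5, 1.5, 2.8]
opening: 0.187
slope F 3.9761125030822813 normal 1.8569443042646514
20 4047 -119.1; 30 337 -57.3; 40 469 -60.3; 50 516 -69.1; 60 700 -79.5; 70 1531 -102.4; 80 2223 -111.9; 
hist [ 247  263  277  735  188  143  153  280   89   47  533  798  844  831
  892  917  962  998 1033 2571]
```

```bash
python3 -m pendant '[[[0,-0.0001,0,0.0001,0],[0,-0.0002,0,0.0002,0],[0,-0.0003,0,0.0003,0],[0,-0.0004,0,0.0004,0],[0,-0.0005,0,0.0005,0],[0,-0.0005,0,0.0005,0],[0,-0.0005,0,0.0005,0],[0,-0.0005,0,0.0005,0]]]'; python3 ang.py | grep -E -A2 "slope|hist"
```

```text
t: 28.0
eef_pos: [551.0, 24.4, 146.3]
tcp_rot: [-3.142, -0.0, 1.684]
ft_force: [0.1, 0.4, 3.1]
opening: 0.187
slope F 3.413782726065509 normal 2.8385828060160114
20 4038 -119.1; 30 338 -57.5; 40 461 -60.3; 50 514 -69.1; 60 704 -79.4; 70 1528 -102.4; 80 2202 -111.7; 
hist [ 274  264  275  741  185  158  145  248   76  188  729  793  843  852
  896  925  964 1000 1171 2903]
```

```bash
python3 -m pendant '[[[0,-0.0001,0,0.0001,0],[0,-0.0002,0,0.0002,0],[0,-0.0003,0,0.0003,0],[0,-0.0004,0,0.0004,0],[0,-0.0005,0,0.0005,0],[0,-0.0006,0,0.0006,0],[0,-0.0006,0,0.0006,0],[0,-0.0006,0,0.0006,0]]]'; python3 ang.py | grep -E -A2 "slope|hist"
```

```text
t: 28.85
eef_pos: [551.1, 23.8, 145.7]
tcp_rot: [-3.142, -0.0, 1.684]
ft_force: [1.1, 0.8, 1.6]
opening: 0.19
slope F 2.6385907819204704 normal 1.4734241260109486
20 4016 -119.1; 30 349 -57.4; 40 462 -60.2; 50 511 -69.2; 60 702 -79.5; 70 1535 -102.4; 80 2219 -111.8; 90 5 -114.0; 
hist [ 267  275  285  730  203  152  135  219   69  460  768  820  859  868
  939  930  970 1015 2174 1970]
```

```bash
python3 -m pendant '[[[0,-0.0001,0,0.0001,0],[0,-0.0002,0,0.0002,0],[0,-0.0003,0,0.0003,0],[0,-0.0004,0,0.0004,0],[0,-0.0005,0,0.0005,0],[0,-0.0005,0,0.0005,0],[0,-0.0005,0,0.0005,0],[0,-0.0005,0,0.0005,0]]]'; python3 ang.py | grep -E -A2 "slope|hist"
```

```text
t: 29.7
eef_pos: [551.1, 23.3, 145.3]
tcp_rot: [3.142, -0.0, 1.684]
ft_force: [1.3, -0.4, 1.1]
opening: 0.189
slope F 1.4226222122397918 normal 1.9977859923996781
20 4038 -119.1; 30 344 -57.3; 40 471 -60.3; 50 515 -69.1; 60 700 -79.5; 70 1530 -102.3; 80 2207 -111.8; 90 4 -113.8; 
hist [ 277  276  282  742  206  145  145  190  151  635  813  826  853  903
  926  936  996 1069 2880 1209]
```

```bash
python3 -m pendant '[[[0,-0.0001,0,0.0001,0],[0,-0.0002,0,0.0002,0],[0,-0.0003,0,0.0003,0],[0,-0.0004,0,0.0004,0],[0,-0.0005,0,0.0005,0],[0,-0.0005,0,0.0005,0],[0,-0.0005,0,0.0005,0],[0,-0.0005,0,0.0005,0]]]'; python3 ang.py | grep -E -A2 "slope|hist"
```

```text
t: 30.55
eef_pos: [551.2, 22.8, 144.8]
tcp_rot: [3.142, -0.0, 1.684]
ft_force: [0.2, -0.5, -0.1]
opening: 0.186
slope F 0.5156428374118878 normal 1.2259798958993595
20 4024 -119.1; 30 346 -57.2; 40 460 -60.3; 50 514 -69.1; 60 700 -79.6; 70 1526 -102.4; 80 2223 -111.8; 
hist [ 275  271  284  780  186  148  130  148  298  766  808  839  884  880
  938  993  985 1425 2657 1120]
```

```bash
python3 -m pendant '[[[0,-0.0001,0,0.0001,0],[0,-0.0002,0,0.0002,0],[0,-0.0003,0,0.0003,0],[0,-0.0004,0,0.0004,0],[0,-0.0005,0,0.0005,0],[0,-0.0005,0,0.0005,0],[0,-0.0005,0,0.0005,0],[0,-0.0005,0,0.0005,0]]]'; python3 ang.py | grep -E -A2 "slope|hist"
```

```text
t: 31.4
eef_pos: [551.3, 22.4, 144.3]
tcp_rot: [3.141, -0.0, 1.684]
ft_force: [1.1, 0.4, 1.2]
opening: 0.186
slope F 2.037086195874441 normal 1.4390825113042138
20 4026 -119.0; 30 341 -57.1; 40 460 -60.2; 50 514 -69.0; 60 700 -79.4; 70 1525 -102.3; 80 2218 -111.8; 
hist [ 274  294  272  764  209  144  131  142  445  816  822  844  877  914
  927  979 1036 2212 1890 1140]
```

```bash
python3 -m pendant '[[[0,-0.0001,0,0.0001,0],[0,-0.0002,0,0.0002,0],[0,-0.0003,0,0.0003,0],[0,-0.0004,0,0.0004,0],[0,-0.0004,0,0.0004,0],[0,-0.0004,0,0.0004,0],[0,-0.0004,0,0.0004,0],[0,-0.0004,0,0.0004,0]]]'; python3 ang.py | grep -E -A2 "slope|hist"
```

```text
t: 32.25
eef_pos: [551.3, 22.0, 143.9]
tcp_rot: [3.141, -0.0, 1.684]
ft_force: [0.1, 1.7, 4.9]
opening: 0.185
slope F 5.6135418975973 normal 3.1528825796803064
20 4024 -119.1; 30 348 -57.0; 40 465 -60.2; 50 516 -69.0; 60 701 -79.6; 70 1523 -102.4; 80 2192 -111.7; 
hist [ 266  282  299  779  188  152  125  156  558  808  833  840  895  932
  939  983 1076 2717 1391 1128]
```

```bash
python3 -m pendant '[[[0,-0.0001,0,0.0001,0],[0,-0.0002,0,0.0002,0],[0,-0.0003,0,0.0003,0],[0,-0.0004,0,0.0004,0],[0,-0.0004,0,0.0004,0],[0,-0.0004,0,0.0004,0],[0,-0.0004,0,0.0004,0],[0,-0.0004,0,0.0004,0]]]'; python3 ang.py | grep -E -A2 "slope|hist"
```

```text
t: 33.1
eef_pos: [551.4, 21.7, 143.6]
tcp_rot: [3.141, -0.0, 1.684]
ft_force: [0.6, 4.6, 4.8]
opening: 0.188
slope F 7.570284101676107 normal 1.1221206134720199
20 4029 -119.1; 30 341 -57.3; 40 466 -60.3; 50 520 -69.1; 60 691 -79.6; 70 1530 -102.3; 80 2213 -111.8; 
hist [ 271  284  303  777  190  148  116  195  630  817  841  851  896  926
  967  985 1114 2869 1203 1121]
```

```bash
python3 -m pendant '[[[0,-0.0001,0,0.0001,0],[0,-0.0002,0,0.0002,0],[0,-0.0003,0,0.0003,0],[0,-0.0004,0,0.0004,0],[0,-0.0005,0,0.0005,0],[0,-0.0006,0,0.0006,0],[0,-0.0006,0,0.0006,0],[0,-0.0006,0,0.0006,0]]]'; python3 ang.py | grep -E -A2 "slope|hist"
```

```text
t: 33.95
eef_pos: [551.5, 21.4, 143.3]
tcp_rot: [3.141, -0.001, 1.684]
ft_force: [-0.1, 6.4, 8.2]
opening: 0.188
slope F 11.22027355850506 normal 2.2250632130825827
20 4025 -119.1; 30 342 -57.2; 40 470 -60.2; 50 516 -69.1; 60 697 -79.4; 70 1533 -102.5; 80 2189 -111.8; 90 4 -114.0; 
hist [ 288  277  324  746  192  140  131  201  696  795  862  852  910  925
  962 1016 1169 2912 1126 1184]
```

```bash
python3 -m pendant '[[[0,-0.0002,0,0.0002,0],[0,-0.0004,0,0.0004,0],[0,-0.0006,0,0.0006,0],[0,-0.0008,0,0.0008,0],[0,-0.0008,0,0.0008,0],[0,-0.0008,0,0.0008,0],[0,-0.0008,0,0.0008,0],[0,-0.0008,0,0.0008,0]]]'; python3 ang.py | grep -E -A2 "slope|hist"
```

```text
t: 34.8
eef_pos: [551.7, 20.9, 142.8]
tcp_rot: [3.14, -0.001, 1.684]
ft_force: [-0.6, 8.0, 11.3]
opening: 0.188
slope F 14.594070899524954 normal 3.2572691890967
20 4026 -119.1; 30 348 -57.3; 40 461 -60.3; 50 519 -69.0; 60 697 -79.7; 70 1535 -102.7; 80 2157 -111.9; 
hist [ 273  297  306  761  203  139  110  320  746  830  849  869  926  966
  969 1014 1345 2783 1132 1165]
```

```bash
python3 -m pendant '[[[0,-0.0001,0,0.0001,0],[0,-0.0002,0,0.0002,0],[0,-0.0003,0,0.0003,0],[0,-0.0003,0,0.0003,0],[0,-0.0003,0,0.0003,0],[0,-0.0003,0,0.0003,0],[0,-0.0003,0,0.0003,0],[0,-0.0003,0,0.0003,0]]]'; python3 ang.py | grep -E -A2 "slope|hist"
```

```text
t: 35.65
eef_pos: [551.8, 20.8, 142.6]
tcp_rot: [3.14, -0.001, 1.684]
ft_force: [-1.0, 10.1, 12.7]
opening: 0.185
slope F 17.022150461174455 normal 2.7081900216806885
20 4022 -119.1; 30 342 -57.4; 40 464 -60.3; 50 515 -69.1; 60 697 -79.4; 70 1527 -102.6; 80 2156 -111.9; 90 4 -113.9; 
hist [ 294  302  301  777  194  137  123  331  783  843  846  931  897  929
  988 1019 1533 2602 1131 1196]
```

```bash
python3 -m pendant '[[[0,0.002,0,-0.0018,0],[0,0.005,0,-0.0044,0],[0,0.009,0,-0.0078,0],[0,0.013,0,-0.0112,0],[0,0.018,0,-0.0155,0],[0,0.023,0,-0.0198,0],[0,0.028,0,-0.024,0],[0,0.032,0,-0.0275,0]]]'; python3 ang.py | grep -E -A2 "slope|hist"
```

```text
t: 36.5
eef_pos: [547.9, 52.2, 169.7]
tcp_rot: [3.141, -0.0, 1.684]
ft_force: [-0.5, -0.1, -0.7]
opening: 0.185
slope F 0.3044986136904392 normal 0.47631134692216825
20 4027 -119.1; 30 341 -57.1; 40 469 -60.2; 50 505 -68.9; 60 701 -79.5; 70 1519 -102.2; 80 2230 -111.7; 90 7 -113.9; 
hist [ 160  164  156  503  103   79   69   73  191  415  453  472  443  498
  517  490  527 1294 1330  564]
```

```bash
python3 -m pendant '[[[0,0.004,0,-0.0034,0],[0,0.0075,0,-0.0065,0],[0,0.0075,0,-0.0065,0],[0,0.0045,0,-0.0105,0],[0,-0.0005,0,-0.0165,0],[0,-0.006,0,-0.024,0],[0,-0.014,0,-0.034,0],[0,-0.022,0,-0.044,0]]]'; python3 - <<'E'
from h import *
a=env.read_camera("scene")["image"];b=env.read_camera("wrist")["image"]
I=np.hstack([cv2.resize(a[90:270,150:350],(440,400),interpolation=cv2.INTER_CUBIC),cv2.resize(b[:300,160:430],(360,400))]);cv2.imwrite("pics/x9.png",I)
E
python3 ang.py
```

```text
t: 37.35
eef_pos: [550.4, 29.2, 214.2]
tcp_rot: [3.142, -0.0, 1.684]
ft_force: [-0.7, 6.2, -1.5]
opening: 0.189
go (0, 0, 0, 96.5) [ 0.0331 -0.5513  0.2136] turn -0.0014 | now [551.   28.7 215. ] [1.7986e+02 2.0000e-02 9.6420e+01] F [-0.3  1.3 -1.3] t 37.45 open 0.186
[ 0.06130575  0.1129249  -0.07191133]
slope F 0.9389535379750239 normal -0.8980422692498099
20 4010 -119.0; 30 363 -45.9; 40 395 -48.5; 50 419 -49.0; 60 497 -54.4; 70 621 -60.1; 80 964 -72.6; 90 1490 -84.6; 100 643 -88.9; 
hist [133 130 147 372  98  66  79 210  92   0   0   0   0   0   0   0   0   0
   0   0]
```

View pics/x9.png

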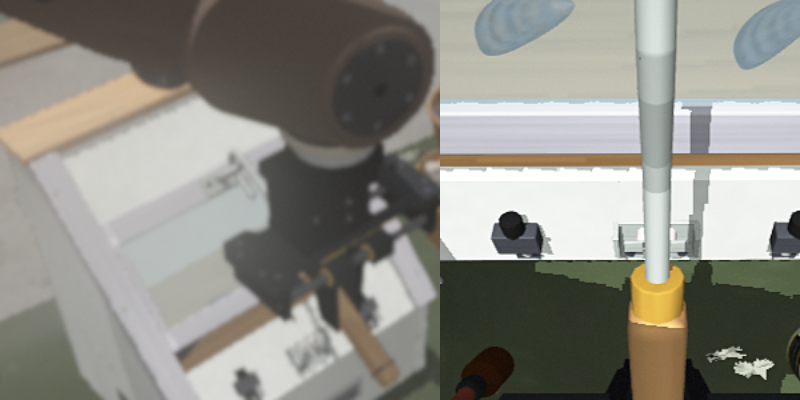

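```bash
sed -i 's/^print("hist.*/print("hist",np.histogram(S,bins=np.arange(-232,-90,4))[0])/' ang.py; python3 ang.py | tail -3; python3 - <<'E'
from h import *
c=env.read_camera("scene");P=pts(c);f=np.array([-.115,.993,0]);w=np.array([.993,.115,0]);up=(f+[0,0,1])/2**.5;n=(-f+[0,0,1])/2**.5
C0=np.array([529.7,217.1,329.6]);p=P[90:270,150:350].reshape(-1,3)-C0
k=(abs(p@w)<30)&(p@n>-22)&(p@n<75)&(p@up<20)&(p@up>-130)
for a in range(-130,20,10):
    j=k&(p@up>=a)&(p@up<a+10)
    if j.sum()>2: print(a,j.sum(),"w",np.percentile((p@w)[j],[5,50,95]).round(0),"n",np.percentile((p@n)[j],[5,50,95]).round(0))
cv2.imwrite("pics/x10.png",cv2.resize(c["image"][140:215,190:290],(800,600),interpolation=cv2.INTER_CUBIC))
print(env.state()["t"])
E
```

```text
hist [ 270  518  178  287  100    0    0    0    0    0    0    0    0    0
    0  235 1323 1465 1526 1627 2909 1832 1930 2088 2197 2375 2556 2689
 2931 1079    0    0    0    0    0]
-90 19 w [-4. -2.  3.] n [12. 39. 44.]
-80 37 w [-4. -1.  2.] n [11. 15. 41.]
-70 36 w [-3. -1.  2.] n [ 8. 32. 39.]
-60 55 w [-14.  -2.   3.] n [-15.  11.  36.]
-50 56 w [-17.  -3.   2.] n [ 2. 14. 33.]
-40 5 w [-3.  0.  1.] n [20. 21. 25.]
37.6
```

View pics/x10.png

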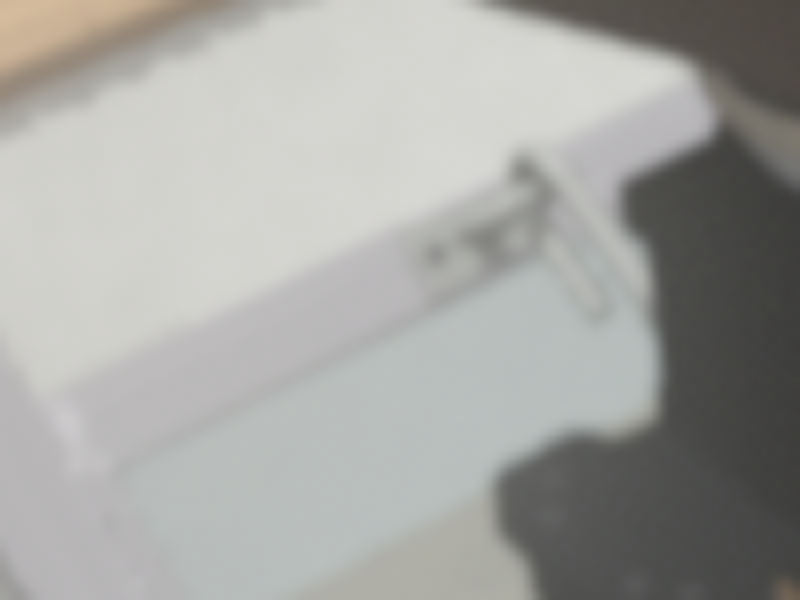

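```bash
python3 -m pendant '[[[0,-0.0005,0,0.01,0],[0,-0.001,0,0.02,0],[0,-0.0015,0,0.03,0],[0,-0.002,0,0.04,0],[0,-0.0025,0,0.05,0],[0,-0.003,0,0.058,0],[0,-0.0035,0,0.064,0],[0,-0.0035,0,0.067,0]]]'; python3 ang.py
```

```text
t: 38.4
eef_pos: [550.7, 26.1, 145.6]
tcp_rot: [-3.141, -0.0, 1.684]
ft_force: [1.2, 1.9, 4.0]
opening: 0.182
go (0, 0, 0, 96.5) [ 0.0361 -0.5501  0.1459] turn -0.0005 | now [550.7  26.1 145.6] [-179.97   -0.     96.47] F [1.2 1.9 4. ] t 38.4 open 0.182
[ 0.60621302  0.01386738 -0.18638735]
slope F 5.084018651408324 normal 2.4148069776433596
20 3992 -119.2; 30 365 -57.2; 40 473 -62.7; 50 523 -70.8; 60 726 -81.0; 70 1704 -106.6; 80 1110 -114.3; 
hist [ 534 1018  334  585  189    0  823 1809 1955 2092 2364 4402 2634 2836
 3070 3349 3656 4015 4412 4846 5349 5916  831    0    0    0    0    0
    0    0    0    0    0    0    0]
```

```bash
python3 -m pendant '[[[0,-0.001,0,0.001,0],[0,-0.002,0,0.002,0],[0,-0.003,0,0.003,0],[0,-0.004,0,0.004,0],[0,-0.005,0,0.005,0],[0,-0.006,0,0.006,0],[0,-0.0064,0,0.0064,0],[0,-0.0064,0,0.0064,0]]]'; python3 ang.py|tail -4
```

```text
t: 39.25
eef_pos: [551.3, 19.7, 139.7]
tcp_rot: [-3.141, 0.0, 1.684]
ft_force: [0.3, 0.4, 0.2]
opening: 0.186
20 3994 -119.2; 30 364 -57.0; 40 476 -62.6; 50 519 -70.5; 60 727 -80.5; 70 1688 -106.1; 80 1176 -114.1; 
hist [ 596 1111  399  301 1311 1809 1972 2103 3309 3537 2667 2878 3113 3418
 3731 4089 4488 4932 5432 5355   27    0    0    0    0    0    0    0
    0    0    0    0    0    0    0]
```

```bash
python3 -m pendant '[[[0,-0.0004,0,0.0004,0],[0,-0.0008,0,0.0008,0],[0,-0.0012,0,0.0012,0],[0,-0.0016,0,0.0016,0],[0,-0.0018,0,0.0018,0],[0,-0.0018,0,0.0018,0],[0,-0.0018,0,0.0018,0],[0,-0.0018,0,0.0018,0]]]'; python3 ang.py|grep -E "slope|hist"
```

```text
t: 40.1
eef_pos: [551.8, 18.7, 138.5]
tcp_rot: [3.141, -0.001, 1.684]
ft_force: [-1.0, 7.5, 6.6]
opening: 0.188
slope F 10.89426663514534 normal 0.28685594065258846
hist [ 604 1149  372  390 1634 1883 2043 2171 4434 2552 2733 2939 3258 3481
```

10.9 N; about 4.3 N/mm, so +1.6 mm gives ≈18 N.

```bash
python3 -m pendant '[[[0,-0.0003,0,0.0003,0],[0,-0.0006,0,0.0006,0],[0,-0.0009,0,0.0009,0],[0,-0.0011,0,0.0011,0],[0,-0.0011,0,0.0011,0],[0,-0.0011,0,0.0011,0],[0,-0.0011,0,0.0011,0],[0,-0.0011,0,0.0011,0]]]'; python3 ang.py|grep -E "slope|hist"
```

```text
t: 40.95
eef_pos: [552.0, 18.3, 137.9]
tcp_rot: [3.14, -0.001, 1.684]
ft_force: [-1.9, 12.0, 10.1]
opening: 0.185
slope F 16.558713775063207 normal -0.37450108537265436
hist [ 625 1162  353  526 1728 1914 2063 2213 4494 2546 2791 3002 3306 3601
```

```bash
python3 -m pendant '[[[0,0.0008,0,-0.0007,0],[0,0.0016,0,-0.0014,0],[0,0.0024,0,-0.0021,0],[0,0.0034,0,-0.003,0],[0,0.0046,0,-0.004,0],[0,0.006,0,-0.0052,0],[0,0.006,0,-0.0052,0],[0,0.006,0,-0.0052,0]]]'; python3 ang.py|grep -E "slope|hist"
```

```text
t: 41.8
eef_pos: [551.1, 23.0, 142.1]
tcp_rot: [-3.142, -0.0, 1.684]
ft_force: [-0.2, 0.1, -0.4]
opening: 0.189
slope F 0.7049873818437079 normal 0.5883916517048308
hist [ 574 1055  352  294 1176 1729 1808 1963 3046 3367 2454 2647 2922 3101
```

```bash
python3 -m pendant '[[[0,0.002,0,-0.0017,0],[0,0.004,0,-0.0035,0],[0,0.006,0,-0.0052,0],[0,0.008,0,-0.007,0],[0,0.010,0,-0.0087,0],[0,0.012,0,-0.0104,0],[0,0.014,0,-0.0122,0],[0,0.015,0,-0.013,0]]]'; python3 ang.py|grep -E "slope|hist"
```

```text
t: 42.65
eef_pos: [549.5, 38.2, 155.4]
tcp_rot: [3.141, -0.0, 1.684]
ft_force: [-0.5, 0.0, -1.4]
opening: 0.188
slope F -0.06710529161787468 normal -0.08038563650984704
hist [ 417  857  264  205  847 1215 1304 1387 2306 2493 1686 1820 1963 2103
```

```bash
python3 -m pendant '[[[0,0.003,0,-0.0026,0],[0,0.006,0,-0.0052,0],[0,0.009,0,-0.0078,0],[0,0.012,0,-0.0104,0],[0,0.0132,0,-0.0115,0],[0,0.0132,0,-0.0115,0],[0,0.0132,0,-0.0115,0],[0,0.0132,0,-0.0115,0]]]'; python3 ang.py|grep -E "slope|hist|;"
```

```text
t: 43.5
eef_pos: [547.9, 51.0, 166.6]
tcp_rot: [-3.141, -0.0, 1.684]
ft_force: [-0.5, -0.5, -1.4]
opening: 0.185
slope F -0.3993245892057837 normal 0.25804562640288786
20 3987 -119.1; 30 364 -57.0; 40 478 -62.6; 50 514 -70.5; 60 730 -80.4; 70 1668 -106.1; 80 1218 -114.1; 
hist [ 331  682  193  153  663  943  994 1061 1847 1998 1268 1368 1442 1569
```

```bash
python3 -m pendant '[[[0,-0.002,0,-0.0023,0],[0,-0.005,0,-0.0057,0],[0,-0.0085,0,-0.0097,0],[0,-0.013,0,-0.0149,0],[0,-0.019,0,-0.0217,0],[0,-0.027,0,-0.031,0],[0,-0.037,0,-0.045,0],[0,-0.049,0,-0.062,0]]]'; python3 ang.py|grep -E "slope|hist|;"
```

```text
t: 44.35
eef_pos: [553.4, 1.6, 229.6]
tcp_rot: [-3.141, -0.0, 1.684]
ft_force: [1.0, -0.3, 0.0]
opening: 0.187
slope F 0.7736019967819368 normal 1.1316935011672804
20 3988 -119.2; 30 368 -57.1; 40 473 -62.5; 50 515 -70.5; 60 724 -80.4; 70 1677 -106.0; 80 1193 -114.0; 
hist [ 285  505  174  142  613  848  856  935 1333 1394 1043 1119 1143 1243
```

```bash
python3 -m pendant '[[[0,-0.035,-0.002,0,0.05],[0,-0.08,-0.006,0,0.1],[0,-0.125,-0.011,0,0.17],[0,-0.17,-0.016,0,0.24],[0,-0.215,-0.02,0.01,0.31],[0,-0.25,-0.023,0.03,0.37],[0,-0.275,-0.025,0.05,0.401],[0,-0.2847,-0.026,0.07,0.401]]]'; python3 -c "
from h import *
go(559.7,-284.2,135,73.5)"
```

```text
t: 45.2
eef_pos: [559.4, -286.2, 157.8]
tcp_rot: [3.141, 0.0, 1.279]
ft_force: [0.4, -0.3, -1.1]
opening: 0.19
go (559.7, -284.2, 135, 73.5) [ 0.002  -0.0003  0.0228] turn -0.0035 | now [ 559.4 -286.2  157.8] [1.7996e+02 2.0000e-02 7.3300e+01] F [ 0.4 -0.3 -1.1] t 45.2 open 0.19
```

```bash
python3 -m pendant '[[[0,0.002,0,0.02,-0.0035],[0,0.002,0,0.04,-0.0035],[0,0.002,0,0.055,-0.0035],[0,0.002,0,0.063,-0.0035],[0,0.002,0,0.07,-0.0035],[0,0.002,0,0.077,-0.0035],[0,0.002,0,0.083,-0.0035],[0,0.002,0,0.087,-0.0035]]]'; python3 ang.py | grep -E "now|;"
```

```text
t: 46.0
eef_pos: [560.4, -281.5, 71.4]
tcp_rot: [3.141, -0.0, 1.286]
ft_force: [0.2, -0.0, -1.3]
opening: 0.186
go (0, 0, 0, 96.5) [ 0.113  -0.6169  0.0713] turn -0.3979 | now [ 560.4 -281.5   71.4] [179.99  -0.    73.7 ] F [ 0.2 -0.  -1.3] t 46.0 open 0.186
20 3998 -119.2; 30 359 -56.8; 40 476 -62.5; 50 510 -70.3; 60 722 -79.8; 70 1642 -105.5; 80 1291 -113.9;
```

```bash
python3 -m pendant '[[[0,0,0,-0.022,0],[0,0,0,-0.042,0],[0,-0.008,0,-0.045,0],[0,-0.021,0,-0.045,0],[0,-0.021,0,-0.03,0],[0,-0.021,0,-0.016,0],[0,-0.021,0,-0.008,0],[0,-0.021,0,0,0]]]'; python3 ang.py | grep -E "now|;"
```

```text
t: 46.85
eef_pos: [554.7, -300.9, 71.4]
tcp_rot: [3.142, -0.002, 1.286]
ft_force: [1.8, 11.0, 13.7]
opening: 0.189
go (0, 0, 0, 96.5) [ 0.1326 -0.617   0.0716] turn -0.3985 | now [ 554.7 -300.9   71.4] [ 1.800e+02 -1.100e-01  7.367e+01] F [ 1.8 11.  13.7] t 46.85 open 0.189
20 3999 -119.1; 30 313 -42.6; 40 362 -47.4; 50 432 -50.2; 60 513 -52.4; 70 566 -53.5; 80 673 -58.6; 90 928 -64.7; 100 1147 -74.9;
```

```bash
python3 -m pendant '[[[0,0,0,0.004,0],[0,0,0,0.008,0],[0,0,0,0.012,0],[0,0,0,0.016,0],[0,0,0,0.02,0],[0,0,0,0.024,0],[0,0,0,0.027,0],[0,0,0,0.027,0]]]'; python3 ang.py | grep -E "now|;"
```

```text
t: 47.7
eef_pos: [554.4, -300.7, 43.5]
tcp_rot: [-3.14, -0.002, 1.286]
ft_force: [5.0, 9.0, 3.3]
opening: 0.183
go (0, 0, 0, 96.5) [ 0.1329 -0.6165  0.0444] turn -0.398 | now [ 554.4 -300.7   43.5] [-1.7993e+02 -1.1000e-01  7.3700e+01] F [5.  9.  3.3] t 47.7 open 0.183
20 4044 -119.0; 30 298 -29.4; 40 318 -30.6; 50 333 -31.9; 60 370 -33.0; 70 414 -32.0; 80 413 -31.1; 90 437 -28.5; 100 475 -29.7; 110 534 -31.3; 120 244 -34.1;
```

```bash
python3 - <<'E'
from h import *
s=env.state();c=env.read_camera("wrist");P=pts(c,s);L=(P-s["eef_pos"])@R.from_euler('xyz',s["tcp_rot"]).as_matrix();q=L.reshape(-1,3)
for lo in range(28,130,4):
    j=(abs(q[:,1]-1)<14)&(q[:,0]>=lo)&(q[:,0]<lo+4)&(q[:,2]<-8)&(q[:,2]>-60)
    if j.sum()>3: print(lo,j.sum(),"w",np.ptp(np.percentile(q[j,1],[3,97])).round(1),np.median(q[j,1]).round(1),"z",np.percentile(q[j,2],[10,50]).round(1))
cv2.imwrite("pics/x11.png",c["image"]);go(560,-283.5,42,73.5,s)
D=np.load("wrist1.npz");L=(D["P"]-[542.5,99.3,362.6])@R.from_euler('xyz',[np.pi,0,1.68315]).as_matrix();q=L.reshape(-1,3)
print("ref",[(lo,np.ptp(np.percentile(q[j,1],[3,97])).round(1)) for lo in range(28,80,4) for j in [(abs(q[:,1]-1)<14)&(q[:,0]>=lo)&(q[:,0]<lo+4)&(q[:,2]<-8)&(q[:,2]>-60)] if j.sum()>3])
E
```

```text
28 347 w 22.8 1.2 z [-29.3 -28.3]
32 434 w 26.8 0.8 z [-29.7 -28.4]
36 456 w 27.3 0.8 z [-30.2 -28.9]
40 350 w 16.6 0.8 z [-30.7 -29.8]
44 378 w 16.5 0.8 z [-31.2 -30.3]
48 380 w 16.7 1.2 z [-31.8 -30.7]
52 388 w 16.5 1.2 z [-32.3 -31.2]
56 408 w 16.7 0.8 z [-32.7 -31.7]
60 422 w 16.6 0.8 z [-33.2 -32.1]
64 434 w 16.8 0.8 z [-33.6 -32.6]
68 445 w 16.7 0.8 z [-34.1 -33.1]
72 418 w 14.5 0.8 z [-33.4 -31.9]
76 376 w 13.9 0.8 z [-31.5 -30.1]
80 410 w 14.2 1.0 z [-31.8 -30.4]
84 360 w 14.1 1.0 z [-32.3 -30.7]
88 192 w 6.4 0.8 z [-29.1 -27.8]
92 192 w 6.3 0.8 z [-29.4 -28.4]
96 196 w 6.3 0.8 z [-29.9 -28.7]
100 215 w 6.6 0.8 z [-30.3 -29.1]
104 223 w 6.5 0.8 z [-30.8 -29.7]
108 230 w 6.8 0.8 z [-31.4 -30.1]
112 243 w 6.7 0.8 z [-32.  -30.6]
116 272 w 6.6 0.8 z [-33.6 -32. ]
120 275 w 6.4 0.8 z [-35.5 -33.9]
124 4 w 6.2 1.0 z [-34.1 -33.9]
go (560, -283.5, 42, 73.5) [0.0181 0.0005 0.0015] turn 0.0034 | now [ 554.4 -300.7   43.5] [-1.7993e+02 -1.1000e-01  7.3700e+01] F [4.7 8.9 2.3] t 47.75 open 0.185
ref [(28, np.float64(16.6)), (32, np.float64(16.5)), (36, np.float64(14.5)), (40, np.float64(14.1)), (44, np.float64(14.0)), (48, np.float64(12.9)), (52, np.float64(6.7)), (56, np.float64(6.7)), (60, np.float64(6.6)), (64, np.float64(6.6)), (68, np.float64(6.5)), (72, np.float64(6.5)), (76, np.float64(6.4))]
```

View pics/x11.png

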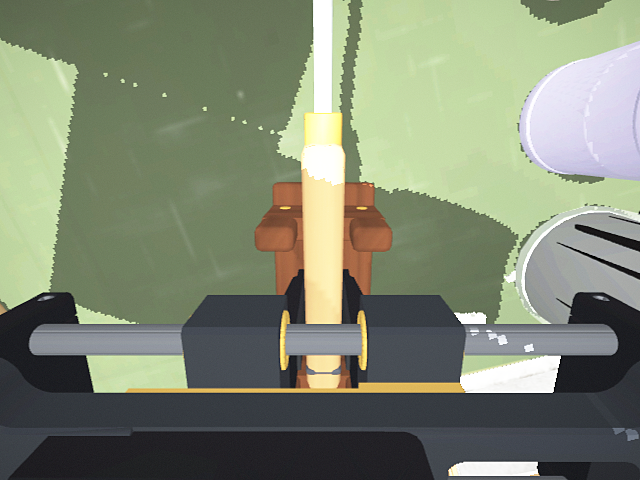

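```bash
python3 -m pendant '[[[0,0.002,0,-0.01,0],[0,0.002,0,-0.018,0],[0,-0.006,0,-0.018,0],[0,-0.0184,0,-0.018,0],[0,-0.0184,0,-0.012,0],[0,-0.0184,0,-0.006,0],[0,-0.0184,0,-0.001,0],[0,-0.0184,0,0.001,0]]]'; python3 - <<'E'
from h import *
s=env.state();c=env.read_camera("wrist");P=pts(c,s);L=(P-s["eef_pos"])@R.from_euler('xyz',s["tcp_rot"]).as_matrix();q=L.reshape(-1,3)
for lo in range(40,124,4):
    j=(abs(q[:,1]-1)<14)&(q[:,0]>=lo)&(q[:,0]<lo+4)&(q[:,2]<-8)&(q[:,2]>-60)
    if j.sum()>3: print(lo,"w",np.ptp(np.percentile(q[j,1],[3,97])).round(1),"z",np.median(q[j,2]).round(1),end="; ")
go(560,-283.5,42,73.5,s)
E
```

```text
t: 48.6
eef_pos: [549.3, -319.0, 44.9]
tcp_rot: [-3.142, -0.0, 1.286]
ft_force: [-9.7, 7.9, 39.8]
opening: 0.186
40 w 16.6 z -26.1; 44 w 16.4 z -26.0; 48 w 26.6 z -26.0; 52 w 26.7 z -25.6; 56 w 27.2 z -25.8; 60 w 16.9 z -26.0; 64 w 16.7 z -26.1; 68 w 16.6 z -26.1; 72 w 15.6 z -25.5; 76 w 14.4 z -22.4; 80 w 14.2 z -22.1; 84 w 14.1 z -22.1; 88 w 11.3 z -18.8; 92 w 6.4 z -18.5; 96 w 6.3 z -18.3; 100 w 6.7 z -18.4; 104 w 6.6 z -18.3; 108 w 6.6 z -18.3; 112 w 6.5 z -18.4; 116 w 6.5 z -18.9; 120 w 6.3 z -20.2; go (560, -283.5, 42, 73.5) [0.0371 0.0003 0.0029] turn 0.0036 | now [ 549.3 -319.    44.9] [-1.7999e+02 -1.0000e-02  7.3710e+01] F [-9.7  7.9 39.8] t 48.6 open 0.186
```

```bash
python3 -m pendant '[[[0.1,0,0,-0.0015,0],[0.5,0,0,-0.002,0],[0.5,0,0,-0.002,0],[0.5,0,0,-0.002,0],[0.5,0,0,-0.004,0],[0.5,0,0,-0.02,0],[0.5,0,0,-0.06,0],[0.5,0,0,-0.1,0]]]'
```

```text
t: 49.45
eef_pos: [548.9, -319.1, 144.2]
tcp_rot: [-3.14, -0.001, 1.286]
ft_force: [0.8, 0.1, -0.7]
opening: 0.504
```

```bash
python3 -m pendant '[[[0.5,-0.02,0,-0.05,0],[0.5,-0.05,0,-0.09,0],[0.5,-0.08,0,-0.12,0],[0.5,-0.1,0,-0.14,0],[0.5,-0.1,0,-0.15,0],[0.5,-0.1,0,-0.15,0],[0.5,-0.1,0,-0.15,0],[0.5,-0.1,0,-0.15,0]]]'; python3 - <<'E'
from h import *
c=env.read_camera("scene");P=pts(c);t=env.read_camera("top");T=pts(t)
f=np.array([-.115,.993,0]);w=np.array([.993,.115,0]);up=(f+[0,0,1])/2**.5;n=(-f+[0,0,1])/2**.5
p=T.reshape(-1,3)-[529.7,217.1,329.6];k=(abs(p@w)<25)&(p@n>-15)&(p@n<25)&(p@up<20)&(p@up>-140)
print("ring s (top)",k.sum(),np.percentile((p@up)[k],[5,50,95]))
a=np.array([np.cos(np.radians(73.5)),np.sin(np.radians(73.5))]);b=np.array([-a[1],a[0]]);o=np.array([553.4,-302.5])
for nm,Q,im in(("scene",P,c["image"]),("top",T,t["image"])):
    q=Q.reshape(-1,3);I=im.reshape(-1,3).astype(int);x=(q[:,:2]-o)@a;y=(q[:,:2]-o)@b
    k=(abs(x)<230)&(abs(y)<12)&(q[:,2]>58)&(q[:,2]<95)
    h=k&(I[:,2]>150)&(I[:,2]-I[:,0]>50)
    print(nm,"handle",h.sum(),np.percentile(x[h],[1,99]),"lat",np.median(y[h]),"z",np.median(q[h,2]),"hook",x[k].max())
cv2.imwrite("pics/x12.png",np.hstack([cv2.resize(c["image"],(440,330)),t["image"][120:450,130:490]]))
print(env.state()["t"],env.state()["eef_pos"])
E
```

```text
t: 50.25
eef_pos: [521.4, -414.2, 292.3]
tcp_rot: [-3.14, -0.001, 1.287]
ft_force: [0.3, 0.7, -1.2]
opening: 0.499
ring s (top) 120 [-97.64416403 -94.9335489  -93.03915802]
scene handle 607 [-37.31444193  70.94283295] lat 1.3507223739664949 z 70.63413141639339 hook 184.37889321615856
top handle 398 [-63.24084907  71.60311537] lat -1.1091305672428373 z 70.65617370606668 hook 185.6058313466675
50.35 [ 521.4090688  -414.54307909  292.66209787]
```

View pics/x12.png

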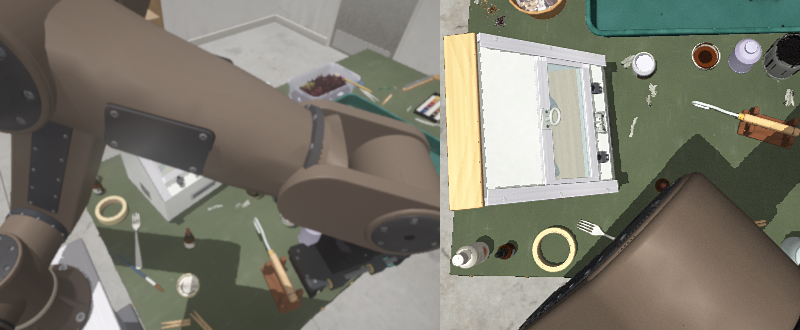

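The sash is down (ring about 95 mm down the slope, and holding). The pole is level in its rest with the hook forward, and the bottles and jars are upright. I'm handing in.

```bash
python3 -c "
from cell import env
print(env.job_done(), env.state()['t'])"
```

```text
the job is handed in; nothing more can be done
the job is handed in; nothing more can be done
```

The sash is shut and holding in its catch, and the pole is back in its rest with the hook forward. I handed in at about 50.4 s. It took two pulls, because the first unhooking let the sash run back up.

**How it went**
- **Hooking:** I lifted the pole level and hooked the ring. I then let the pole swing up to about 40° in the grip, since the pendant cannot tilt the tool.
- **First pull:** I drew the sash through its catch (about 8 N, then a drop) onto the buffers, to about 17 N. When I unhooked, I backed off too far, probably until the step in the shank pushed the ring up. The sash came out of its catch and ran up about 40 mm, onto the hook.
- **Second pull:** I drew it home again to about 16.6 N. Backing the hook off in small steps, I saw the sash stay down with no load, then took the hook out sideways before the step reached the ring.
- **Laying back:** The first try missed the rear cheek and the second landed askew, with the pole slipping about 36 mm in the grip. I lifted it, moved it back and seated it level.

**Last checks**
- **Sash:** The ring reads about 95 mm down its slope and the sash has not moved since it was caught.
- **Pole:** The handle top is at 70.6 mm, where 71 mm is right. It lies within about 1 mm sideways and 2–5 mm forward of where it was found.
- **Bottles and jars:** Those in view in the last picture are upright. The arm hid a few of the others.

**Less certain**
- **Reading on seating:** The wrist force read about 40 N for a moment as the pole was pressed into the rest. The pole was taking it rather than the gripper's body, and I eased off before opening.
- **Pull force:** The readings varied by about 1 N. The highest I read was 17 N, but I did not read the force during the moves.

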